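# Set a blade terminal with self-closing tweezers

## Robot

A 7-joint arm with a two-finger parallel gripper is mounted at the origin on the work surface. World frame = base frame: x ahead of the robot, y to its left, z up, the work surface at z = 0. Lengths are in m, angles in rad, forces in N, time in s.
With the tool pointing down it reaches from about 0.4 to 0.925 m from the base axis. Payload 5.6 kg.
Tool frame: the origin (TCP) lies at the very end of the fingers, on their centre line; the grasp point (between the pads) lies 19 mm behind it; y points along the fingers, x is the direction in which the jaws open and shut, and the axes are right-handed (so a half turn about y gives the same grasp; the last joint's range is limited). The gripper opens to 85 mm and grips with 20 to 120 N. Pads are 22 mm wide; open, the fingers measure 114 mm over their backs; the gripper's body (76 mm by 85 mm) begins 54 mm behind the grasp point. The pads swing forward as they close: fully open they stand 13 mm farther back than shut.
Start: joints at [1.179, 0.468, -0.012, 1.603, 0.006, 1.071, -0.056], TCP at [0.222, -0.611, 0.231] pointing down, gripper open.
Joint ranges: [-2.53, 2.53], [-0.31, 2.02], [-1.57, 1.55], [0.28, 2.44], [-1.29, 4.43], [0.15, 1.84], [-2.92, 2.92]. Speed limits (rad/s): [2.57, 2.57, 3.14, 3.14, 3.14, 3.14, 3.14].

## Interface

Orientations are given as a unit quaternion [x, y, z, w].
In Python, from cell import monitor, vision, workorder gives the robot as it stands.
- The arm moves only by the shell command python3 -m jog 'ROWS' [FORCE]. ROWS is JSON, a list of rows, each a list of 5 numbers: the shift along the tool's x, y, z as a fraction of full scale, then the turn about the tool's y as a fraction of full scale, then the gripper's target within -1 to 1 (shut at 1, half-way at 0, fully open at -1). In form: [[tx, ty, tz, roll, jaw], ...]. A call has 1 to 8 rows; each row is the pose to reach, as a shift and turn from the pose measured when the call began, along the tool's axes at that moment; what a row does not reach only later rows make up. Full scale, the value 1, is 400 mm for a shift and 90 degrees for a turn. A row lasts 1/8 s, in which the tool goes at most 62.5 mm and 10.7 degrees, less where a joint would pass 70% of its speed; a pose out of reach is approached as far as the arm can. A call with a number of a shift or a turn outside -1 to 1 is refused whole. A call with a gripper value outside its range is refused whole. The fingers move at their own pace and stop on an object; FORCE is the grip in N (left out, the last holds). Time passes only in rows, so rows that repeat a pose let the fingers close. It gives the time, the measured TCP pose, the force and the opening at its end, in the units of the state.
- monitor.read_state(): the state, without advancing time (a new reading comes with each control period).
- vision.read_camera(name): name is "scene" or "side" or "wrist"; returns the picture (400x640x3 uint8, red, green, blue); there is no depth.
- vision.calibration(name): a dict with "mtx" (3x3 intrinsics, pixels), "k1" (the pictures are not rectified: a ray, as slopes to the right and down, at radius r is drawn at 1 + k1 r^2 times it, then the intrinsics apply), "position" and "orientation" of the camera in the world. Camera axes: x right, y down, z forward; pixel columns grow to the right and rows downward; lengths in m; the calibration is good to about 2 mm. A picture is of the moment at which its call begins: read the wrist's pose just before it. calibration takes no time and is no camera call; for the wrist camera it gives the pose at the moment of the call.
- workorder.hand_in(): hands the job in, once; it reports no verdict.
The state is a dict: "clock": time; "joint_positions": joint angles; "joint_velocities": joint speeds; "effort": joint torques, N m; "tcp_pos": TCP position; "eef_rot": TCP orientation; "ft_force": force on the tool from outside, world axes, zero at the start; "moment": the same for the moment, N m; "finger_gap": finger opening in m.
Only numpy, scipy, OpenCV 4.12 (cv2) and the standard library are available. Lean on these libraries where they do the work, as an engineer would, in place of code of your own. Each camera call takes 0.05 s, during which the arm holds its last target.

## Task

Take the self-closing tweezers off their stand and use them, never your own fingers, to fetch the red terminal: squeeze them open, lower them over its blade until the tips rest gently on the red flange, and let them close on it. Carry the terminal by the tweezers to the green board, find the socket in the grey carrier without pressing hard, and push the terminal in gently until its flange lies flush. Leave the tweezers clipped upright on the terminal as a heat clip, and leave the other things where they are.

Things in the scene. Friction and masses are not known exactly. Their poses are not given: they have to be found in the camera images.
- stand: Fixed parking stand: plywood foot 90 x 90 x 16 mm, orange pedestal 50 x 50 mm up to 30 mm, on it an upright steel fin 12 mm (x) x 5 mm (y) x 22 mm high. Origin at the centre of the underside, z up. The tweezers start clipped on the fin, tips on the pedestal, same yaw.
- tweezers_tip (a point): Midway between the tips of the two jaws, the lower end of the loose self-closing tweezers (100 g, 100 mm tall, standing upright). z runs from tips to collar; the jaws part along y. Each jaw is 10 mm wide (x), 4 mm thick (y), 36 mm high. They press on what is between them with about 8 N; squeezing the blue tabs opens them.
- tweezers_tabs (a point): Centre between the two blue tabs, 62 mm above the tips. Each tab is 20 x 20 mm (x, z); outer faces 50 mm apart (along y) when the jaws hold a 5 mm blade, 40 mm when squeezed to the built-in stop (jaw gap then 15 mm). This takes about 13 N a side, more is harmless; so squeezed they are held firmly and can be carried open.
- tweezers_collar (a point): Centre of the rigid black collar, 91 mm above the tips: 26 mm (x) x 14 mm (y) x 18 mm high; its top is 38 mm above the tab centres. Gripped across y it does not open the jaws: carry the closed tweezers by it, fingertips kept above the tabs (tab tops are 72 mm above the tips).
- leaf_a (a joint): Opening of one jaw, m (the other mirrors it): 0 = jaws 5 mm apart, as when they hold a blade; 0.005 = squeezed fully open; -0.0015 = closed on nothing.
- block: Fixed light-wood parts block 60 x 130 mm, 32 mm high, with three square holes 42 mm apart along its y, in which the three terminals stand in any order. Origin at the centre of the underside.
- red_terminal_blade (a point): Centre of the brass blade (12 x 5 x 22 mm in x, y, z) of the loose red terminal (25 g). The blade stands on a round red flange 18 mm across, 5 mm thick: its centre is 11 mm above the flange's top, 16 mm above its underside. Below it a square stem 8 x 8 mm, 14 mm long, with a narrowed foot. Starts with the block's yaw.
- red_terminal_seat (a point): Centre of the underside of the red flange: at the start on the block's top, at the end on the board's top.
- black_terminal_seat (a point): The same point of the identical terminal with a black flange; to be left alone.
- white_terminal_seat (a point): The same point of the identical terminal with a white flange; to be left alone.
- screwdriver: Loose screwdriver lying on the bench beyond the work, to be left alone.
- jar: Loose small amber jar, 48 mm across and 60 mm high, to be left alone.
- board: Fixed green power board 100 x 100 mm, top 36 mm above the table, in a plywood cradle; origin at the centre of its underside. 38 mm to +x of the slot a black strip 6 mm high. The blade's x must lie along the board's x (either way). In the socket, 6 mm down, two sprung contacts on the x walls resist with a few newtons. Pressing with over 25 N breaks it.
- slot (a point): Middle of the board's slot, at the level of the board's top. The grey carrier in the slot (23 x 66 mm, top level with the board) has the socket at its middle: a square hole 10 x 10 mm, 26 mm deep, 2 mm chamfer, ringed by brass lines. The carrier is clamped anywhere up to 8 mm either way along the point's y; where is not measured: look or feel for the hole. z up.

How it is judged:
By the outcome, as a careful person would: the job done as asked, in the order asked, and still so for the second after the job is handed in, with the robot touching nothing.
It also fails if it takes over 64 s, if anything falls off the work surface, if the arm or the gripper's body presses on something with over 40 N, if the wrist force passes 120 N, or if a joint passes its speed limit or range.

## Working session

There is one attempt and no reset: what is moved stays moved. The work goes in short steps, Python scripts to look and compute and a shell command to move; the robot and the scene stay as the last step left them, time stands still between calls to the robot, and variables do not carry over. Pictures are saved under pics/ and viewed, and the job is handed in when it is done.

```bash
ls; mkdir -p pics; python3 - <<'E'
from cell import monitor, vision
import cv2
print(monitor.read_state())
for n in("scene","side","wrist"):
    c=vision.calibration(n);print(n,c)
    cv2.imwrite(f"pics/{n}0.png",vision.read_camera(n)[:,:,::-1])
E
```

```text
pics
{'clock': 0.0, 'joint_positions': array([ 1.17900713,  0.46841213, -0.01164092,  1.60365704,  0.00598222,
        1.0714124 , -0.05630814]), 'joint_velocities': array([ 2.80684837e-04,  1.77026015e-04, -2.65980630e-04, -1.82426417e-06,
       -1.10223757e-03, -8.93436695e-04, -4.96139053e-04]), 'effort': array([ 6.70812278e-04, -5.32396674e+01,  2.14293937e-02, -2.51305872e+01,
        1.13647711e-02,  7.82936200e-03, -5.00271558e-07]), 'tcp_pos': array([ 0.22190565, -0.61032764,  0.23030184]), 'eef_rot': array([-0.57881419,  0.4062287 , -0.40511766,  0.57951018]), 'ft_force': array([-0.48436738, -0.79932264, -0.26604174]), 'moment': array([ 0.01319559, -0.0255488 ,  0.01939384]), 'finger_gap': 0.08549513490466373}
scene {'mtx': array([[470.45232847,   0.        , 323.10836202],
       [  0.        , 470.45232847, 200.93723309],
       [  0.        ,   0.        ,   1.        ]]), 'k1': 0.016254773294550294, 'position': array([ 1.13845182, -0.31908682,  0.88640374]), 'orientation': array([ 0.8279366 ,  0.45429213, -0.16389647, -0.28509226])}
side {'mtx': array([[429.66873925,   0.        , 316.36918365],
       [  0.        , 429.66873925, 195.16138446],
       [  0.        ,   0.        ,   1.        ]]), 'k1': -0.027546100710814557, 'position': array([0.35868787, 0.62254755, 0.48269611]), 'orientation': array([-0.15084632,  0.84841786, -0.49959265,  0.08854214])}
wrist {'mtx': array([[346.20938682,   0.        , 310.88428833],
       [  0.        , 346.20938682, 194.70664879],
       [  0.        ,   0.        ,   1.        ]]), 'k1': -0.06449412566344996, 'position': array([ 0.29515885, -0.58409512,  0.37375921]), 'orientation': array([ 0.80934048, -0.56713535, -0.08795155,  0.12485997])}
```

View pics/scene0.png

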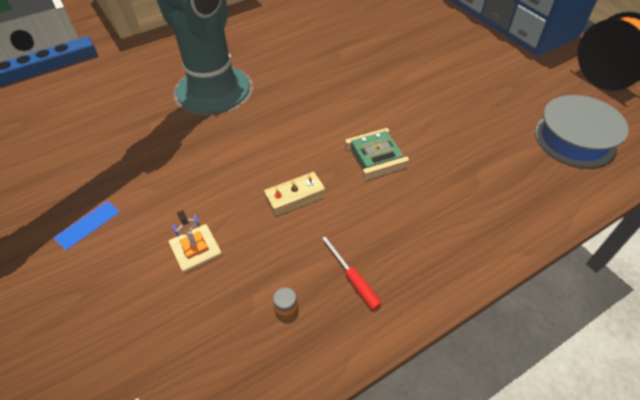

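View pics/side0.png

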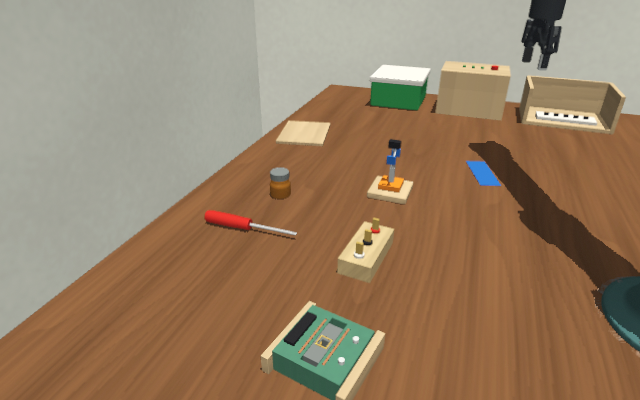

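View pics/wrist0.png

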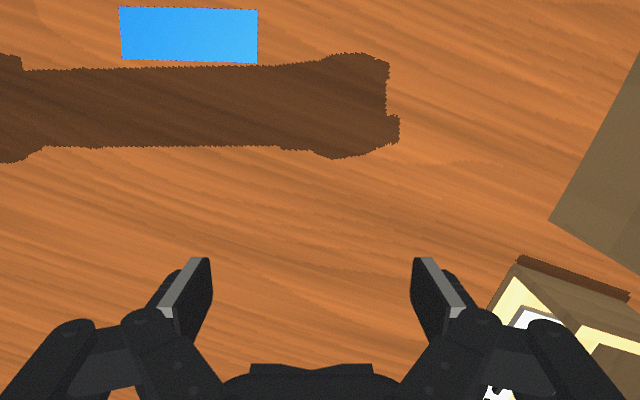

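```bash
cat > h.py <<'E'
import numpy as np, cv2
from scipy.spatial.transform import Rotation as R
from cell import monitor, vision
def ray(cal,uv):
    p=cv2.undistortPoints(np.array([[uv]],float),cal['mtx'],np.array([cal['k1'],0,0,0.]))[0,0]
    d=R.from_quat(cal['orientation']).apply([p[0],p[1],1.]); return np.array(cal['position']),d
def atz(cal,uv,z):
    o,d=ray(cal,uv); return o+d*(z-o[2])/d[2]
def proj(cal,P):
    P=np.atleast_2d(np.array(P,float)); r=R.from_quat(cal['orientation']).inv()
    q=r.apply(P-np.array(cal['position']))
    return cv2.projectPoints(q.reshape(-1,1,3),np.zeros(3),np.zeros(3),cal['mtx'],np.array([cal['k1'],0,0,0.]))[0][:,0]
def tri(cals,uvs):
    A=np.zeros((3,3));b=np.zeros(3)
    for c,u in zip(cals,uvs):
        o,d=ray(c,u);d=d/np.linalg.norm(d);M=np.eye(3)-np.outer(d,d);A+=M;b+=M@o
    return np.linalg.solve(A,b)
def crop(src,dst,x0,y0,x1,y1,s):
    im=cv2.imread(src)[y0:y1,x0:x1]; cv2.imwrite(dst,cv2.resize(im,None,fx=s,fy=s,interpolation=cv2.INTER_CUBIC))
def st():
    s=monitor.read_state()
    print('t',round(s['clock'],3),'tcp',s['tcp_pos'].round(4),'F',s['ft_force'].round(2),'M',s['moment'].round(2),'gap',round(s['finger_gap'],4))
    r=R.from_quat(s['eef_rot']).as_matrix(); print('x',r[:,0].round(4),'y',r[:,1].round(4),'z',r[:,2].round(4)); return s
def snap(n,f):
    cal=vision.calibration(n); im=vision.read_camera(n)[:,:,::-1]; cv2.imwrite(f,im); return cal
E
python3 - <<'E'
from h import *
crop('pics/scene0.png','pics/s0a.png',150,195,250,280,7)
crop('pics/scene0.png','pics/s0b.png',255,120,415,215,5)
crop('pics/side0.png','pics/d0a.png',330,130,430,280,4)
crop('pics/side0.png','pics/d0b.png',255,290,395,400,5)
st()
E
```

```text
t 0.15 tcp [ 0.2219 -0.6105  0.2305] F [-0.02 -0.48  0.9 ] M [ 0.01 -0.    0.05] gap 0.0856
x [ 0.3416 -0.9398 -0.0014] y [-6.0e-04  1.2e-03 -1.0e+00] z [ 9.398e-01  3.416e-01 -1.000e-04]
```

View pics/s0a.png

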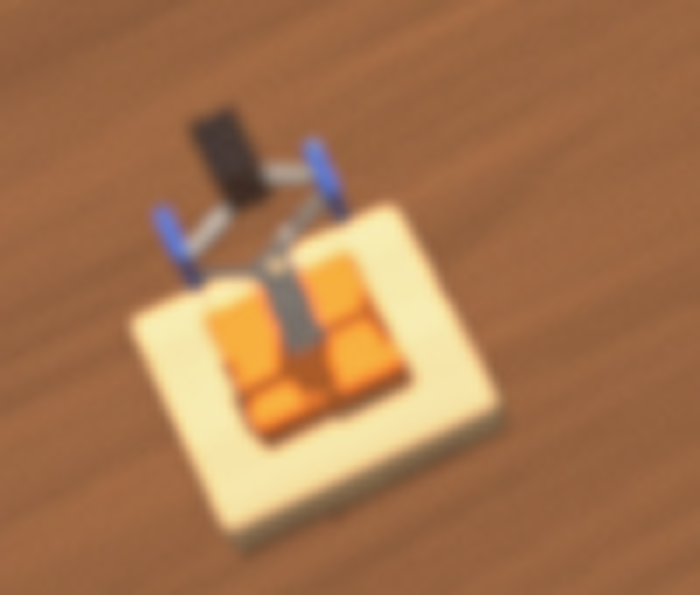

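View pics/s0b.png

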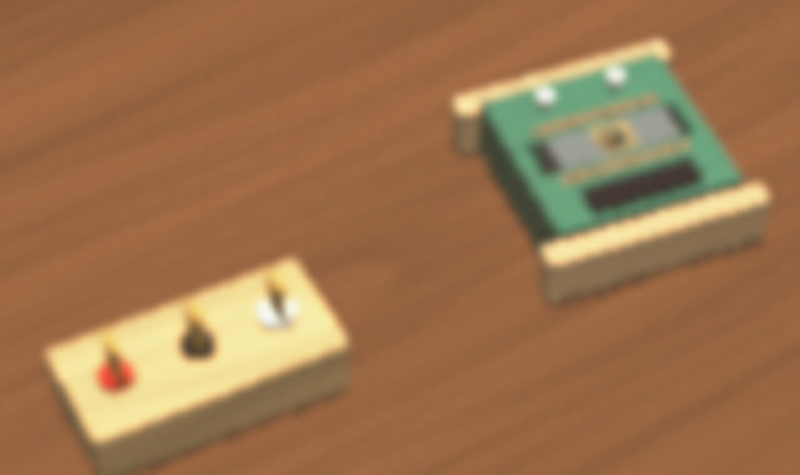

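View pics/d0a.png

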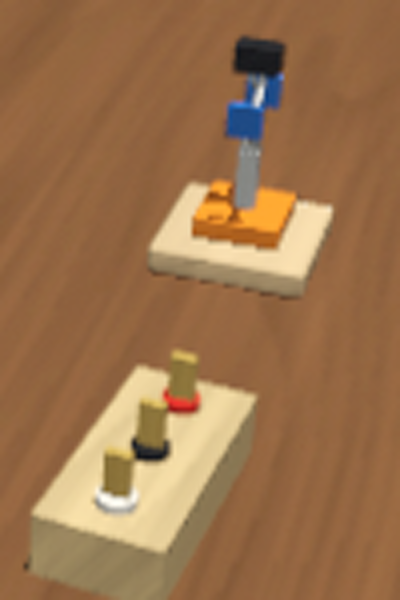

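View pics/d0b.png

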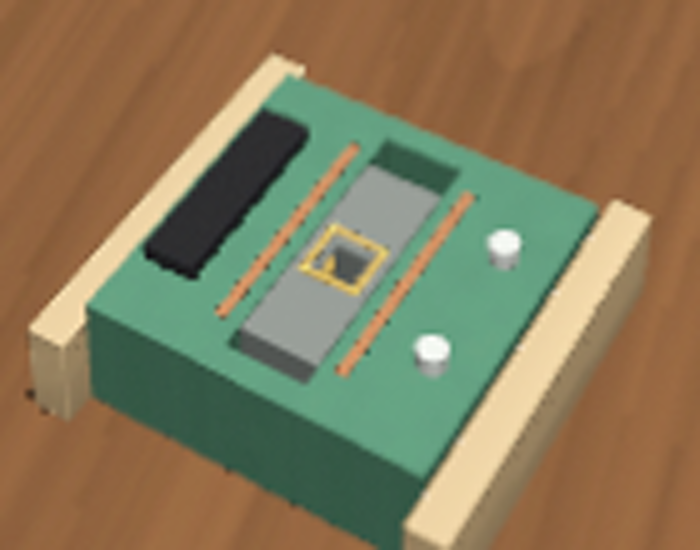

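```bash
python3 - <<'E'
from h import *
S=vision.calibration('scene');D=vision.calibration('side')
s7=lambda x,y:(150+x/7-.5,195+y/7-.5); s5=lambda x,y:(255+x/5-.5,120+y/5-.5)
d4=lambda x,y:(330+x/4-.5,130+y/4-.5); d5=lambda x,y:(255+x/5-.5,290+y/5-.5)
# stand foot
f=np.array([atz(S,s7(*p),.016) for p in((130,320),(395,205),(500,405),(235,532))])
print('foot',f.round(4).tolist(),f.mean(0).round(4),[np.linalg.norm(f[i]-f[i-1]).round(4) for i in range(4)])
f2=np.array([atz(D,d4(*p),.016) for p in((193,182),(333,208),(301,285),(150,262))])
print('footD',f2.round(4).tolist(),f2.mean(0).round(4),[np.linalg.norm(f2[i]-f2[i-1]).round(4) for i in range(4)])
print('tabs',tri([S],[s7(250,210)]) if 0 else atz(S,s7(175,243),.092).round(4),atz(S,s7(325,180),.092).round(4))
print('collar',tri([S,D],[s7(228,155),d4(259,57)]).round(4), atz(S,s7(228,155),.121).round(4),atz(D,d4(259,57),.121).round(4))
# block top
b=np.array([atz(S,s5(*p),.032) for p in((47,352),(293,258),(349,345),(98,443))])
print('block',b.round(4).tolist(),b.mean(0).round(4),[np.linalg.norm(b[i]-b[i-1]).round(4) for i in range(4)])
b=np.array([atz(D,d4(*p),.032) for p in((140,365),(257,397),(165,551),(33,514))])
print('blockD',b.round(4).tolist(),b.mean(0).round(4),[np.linalg.norm(b[i]-b[i-1]).round(4) for i in range(4)])
for n,p,q in(('red',(116,376),(181,400)),('blk',(198,342),(151,446)),('wht',(278,311),(116,497))):
  print(n,tri([S,D],[s5(*p),d4(*q)]).round(4),atz(S,s5(*p),.037).round(4),atz(D,d4(*q),.037).round(4))
g=np.array([atz(D,d5(*p),.036) for p in((290,75),(597,206),(420,475),(90,310))])
print('board',g.round(4).tolist(),g.mean(0).round(4),[np.linalg.norm(g[i]-g[i-1]).round(4) for i in range(4)])
g=np.array([atz(S,s5(*p),.036) for p in((484,105),(660,58),(740,182),(550,236))])
print('boardS',g.round(4).tolist(),g.mean(0).round(4),[np.linalg.norm(g[i]-g[i-1]).round(4) for i in range(4)])
print('hole',atz(S,s5(614,138),.036).round(4),atz(D,d5(345,260),.036).round(4))
E
```

```text
foot [[0.4569, -0.309, 0.016], [0.4608, -0.2202, 0.016], [0.5496, -0.2234, 0.016], [0.5476, -0.3099, 0.016]] [ 0.5037 -0.2656  0.016 ] [np.float64(0.0907), np.float64(0.089), np.float64(0.0889), np.float64(0.0865)]
footD [[0.5422, -0.3146, 0.016], [0.4561, -0.3093, 0.016], [0.4578, -0.2104, 0.016], [0.542, -0.2071, 0.016]] [ 0.4995 -0.2604  0.016 ] [np.float64(0.1075), np.float64(0.0863), np.float64(0.0989), np.float64(0.0842)]
tabs [ 0.4976 -0.289   0.092 ] [ 0.5001 -0.2427  0.092 ]
collar [ 0.5013 -0.2658  0.1227] [ 0.4998 -0.2657  0.121 ] [ 0.502  -0.2697  0.121 ]
block [[0.4561, -0.0667, 0.032], [0.4684, 0.0623, 0.032], [0.53, 0.0556, 0.032], [0.517, -0.0724, 0.032]] [ 0.4929 -0.0053  0.032 ] [np.float64(0.0612), np.float64(0.1296), np.float64(0.0619), np.float64(0.1287)]
blockD [[0.5146, -0.0759, 0.032], [0.4553, -0.0676, 0.032], [0.4684, 0.0604, 0.032], [0.5276, 0.0554, 0.032]] [ 0.4914 -0.0069  0.032 ] [np.float64(0.1319), np.float64(0.0599), np.float64(0.1287), np.float64(0.0594)]
red [ 0.4882 -0.0475  0.0349] [ 0.4905 -0.0479  0.037 ] [ 0.4871 -0.0451  0.037 ]
blk [ 0.4918 -0.0051  0.0358] [ 0.4933 -0.0054  0.037 ] [ 0.4911 -0.0041  0.037 ]
wht [0.4963 0.0367 0.0359] [0.4973 0.0363 0.037 ] [0.4958 0.038  0.037 ]
board [[0.527, 0.1798, 0.036], [0.4301, 0.1985, 0.036], [0.4499, 0.2964, 0.036], [0.5452, 0.2787, 0.036]] [0.4881 0.2383 0.036 ] [np.float64(0.1006), np.float64(0.0986), np.float64(0.0999), np.float64(0.097)]
boardS [[0.4348, 0.1978, 0.036], [0.456, 0.2943, 0.036], [0.549, 0.2738, 0.036], [0.5274, 0.1735, 0.036]] [0.4918 0.2349 0.036 ] [np.float64(0.0957), np.float64(0.0988), np.float64(0.0952), np.float64(0.1026)]
hole [0.4902 0.2396 0.036 ] [0.4887 0.2401 0.036 ]
```

```bash
python3 -m jog '[[-0.1,0,0.16,0.05,-1],[-0.2,0,0.3,0.15,-1],[-0.3,0,0.45,0.2,-1],[-0.4,0,0.6,0.25,-1],[-0.48,0,0.75,0.25,-1],[-0.54,0,0.87,0.25,-1],[-0.574,0,0.948,0.25,-1],[-0.574,0,0.948,0.25,-1]]'; python3 - <<'E'
from h import *
st(); c=snap('wrist','pics/w1.png'); print(c['position'],R.from_quat(c['orientation']).as_matrix().round(3))
E
```

```text
clock: 1.15
tcp_pos: [0.5031, -0.2598, 0.2307]
eef_rot: [-0.49, 0.509, -0.508, 0.492]
ft_force: [-0.3, -0.5, -0.6]
finger_gap: 0.0855
t 1.15 tcp [ 0.5031 -0.2598  0.2307] F [-0.29 -0.51 -0.6 ] M [-0.03  0.04  0.04] gap 0.0855
x [-0.035  -0.9994 -0.0035] y [ 6.0e-04  3.5e-03 -1.0e+00] z [ 9.994e-01 -3.500e-02  5.000e-04]
[ 0.58082236 -0.2629661   0.37404317] [[-0.036 -0.953 -0.301]
 [-0.999  0.033  0.014]
 [-0.003  0.301 -0.954]]
```

View pics/w1.png

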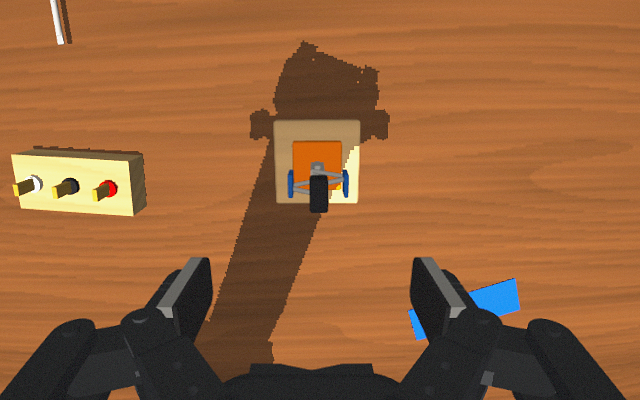

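```bash
python3 - <<'E'
from h import *
crop('pics/w1.png','pics/w1a.png',260,110,375,220,6)
crop('pics/w1.png','pics/w1b.png',0,140,150,225,5)
E
```

```text
(no output)
```

View pics/w1a.png

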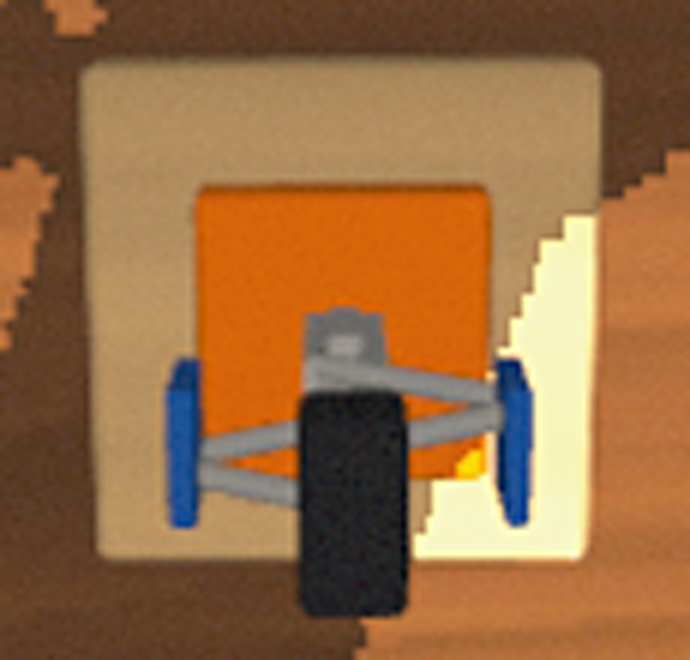

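View pics/w1b.png

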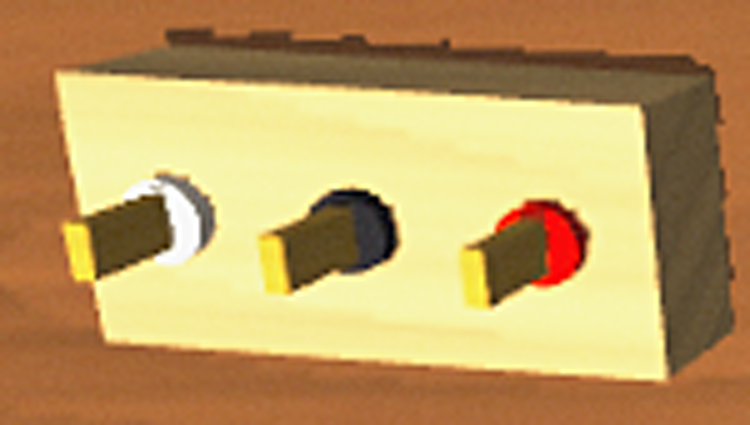

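```bash
python3 - <<'E'
from h import *
c=vision.calibration('wrist')
w=lambda x,y:(260+x/6-.5,110+y/6-.5)
f=np.array([atz(c,w(*p),.016) for p in((80,60),(602,62),(588,560),(98,560))]);print(f.round(4).tolist(),f.mean(0).round(4))
f=np.array([atz(c,w(*p),.030) for p in((197,187),(490,187))]);print('ped far edge',f.round(4).tolist(),f.mean(0).round(4))
# collar top z=.130, four corners: 
g=np.array([atz(c,w(*p),.130) for p in((300,613),(408,613))]);print('collar near edge',g.round(4).tolist(),g.mean(0).round(4))
# tabs tops z=.102
t=np.array([atz(c,w(*p),.102) for p in((182,525),(517,523),(188,390),(507,388))]);print('tab',t.round(4).tolist())
v=lambda x,y:(x/5-.5,140+y/5-.5)
b=np.array([atz(c,v(*p),.032) for p in((55,70),(643,105),(668,380),(103,342))]);print('block',b.round(4).tolist(),b.mean(0).round(4))
for n,p,q in(('red',(542,243),(478,276)),('blk',(350,232),(275,262)),('wht',(170,220),(78,250))): print(n,atz(c,v(*p),.037).round(4),'bladetop',atz(c,v(*q),.059).round(4))
E
```

```text
[[0.5482, -0.2244, 0.016], [0.5445, -0.3129, 0.016], [0.4552, -0.3105, 0.016], [0.4586, -0.2213, 0.016]] [ 0.5016 -0.2673  0.016 ]
ped far edge [[0.5279, -0.2439, 0.03], [0.5261, -0.2924, 0.03]] [ 0.527  -0.2682  0.03  ]
collar near edge [[0.4892, -0.26, 0.13], [0.4887, -0.2735, 0.13]] [ 0.489  -0.2668  0.13  ]
tab [[0.4923, -0.2438, 0.102], [0.4909, -0.2898, 0.102], [0.5114, -0.2456, 0.102], [0.5101, -0.2886, 0.102]]
block [[0.5292, 0.0551, 0.032], [0.5153, -0.0745, 0.032], [0.4553, -0.068, 0.032], [0.4684, 0.062, 0.032]] [ 0.4921 -0.0063  0.032 ]
red [ 0.4883 -0.0497  0.037 ] bladetop [ 0.4881 -0.049   0.059 ]
blk [ 0.4924 -0.0076  0.037 ] bladetop [ 0.4926 -0.0069  0.059 ]
wht [0.4967 0.033  0.037 ] bladetop [0.4968 0.0358 0.059 ]
```

```bash
python3 -m jog '[[0.0195,0.05,-0.003,0.003,-1],[0.0195,0.12,-0.003,0.003,-1],[0.0195,0.19,-0.003,0.003,-1],[0.0195,0.26,-0.003,0.003,-1],[0.0195,0.32,-0.003,0.003,-1],[0.0195,0.37,-0.003,0.003,-1],[0.0195,0.402,-0.003,0.003,-1],[0.0195,0.402,-0.003,0.003,-1]]'; python3 - <<'E'
from h import *
st(); c=snap('wrist','pics/w2.png');c=snap('side','pics/d2.png');crop('pics/d2.png','pics/d2a.png',320,70,480,220,5)
E
```

```text
clock: 2.2
tcp_pos: [0.4992, -0.2698, 0.0689]
eef_rot: [-0.489, 0.512, -0.51, 0.489]
ft_force: [0.3, -0.4, 0.7]
finger_gap: 0.0855
t 2.2 tcp [ 0.4992 -0.2698  0.0689] F [ 0.31 -0.45  0.68] M [0.03 0.04 0.01] gap 0.0855
x [-0.044  -0.999  -0.0028] y [-0.0023  0.0029 -1.    ] z [ 0.999  -0.044  -0.0024]
```

View pics/w2.png

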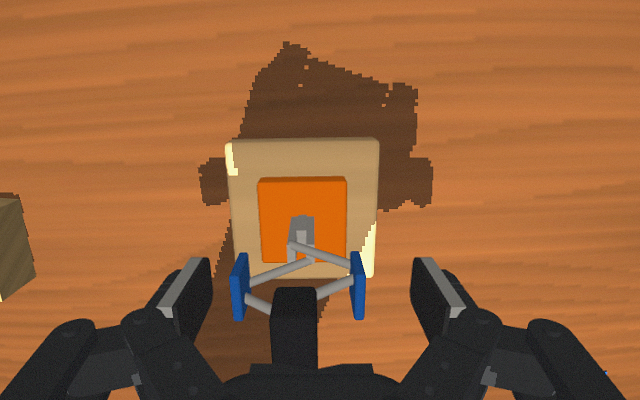

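View pics/d2a.png

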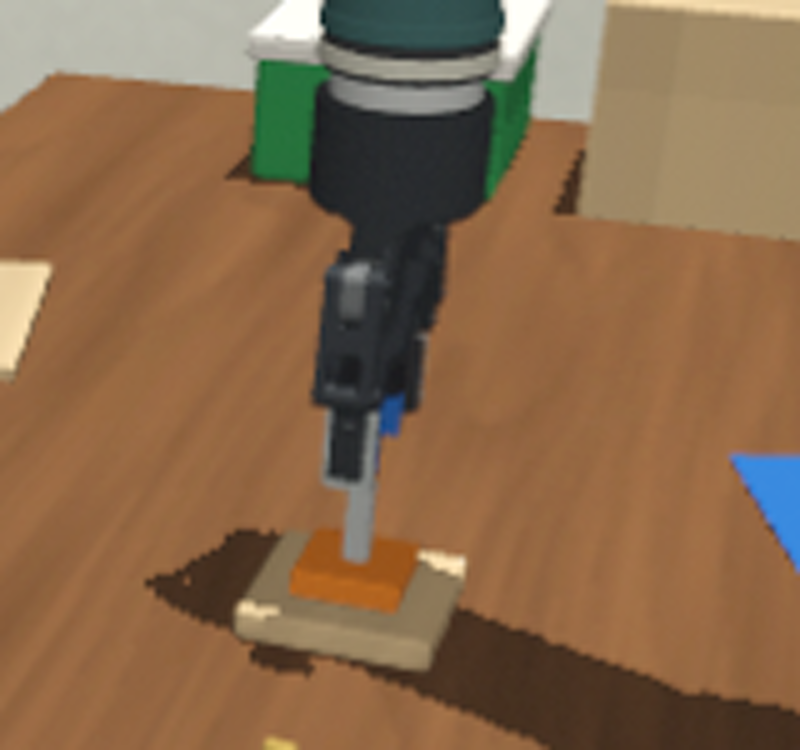

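```bash
python3 -m jog '[[-0.0073,0,0.006,0,-1],[-0.0073,0,0.006,0,-1],[-0.0073,0,0.006,0,-1]]'; python3 - <<'E'
from h import *
st()
c=snap('wrist','pics/w3.png');print([monitor.read_state()['tcp_pos'].round(4) for _ in range(3)])
for P in ([.5018,-.267,.130],[.5018,-.267,.052]): print(proj(c,P).round(1))
crop('pics/w3.png','pics/w3a.png',150,190,470,380,2.5)
E
```

```text
clock: 2.68
tcp_pos: [0.5032, -0.267, 0.0706]
eef_rot: [-0.489, 0.511, -0.51, 0.49]
ft_force: [0.4, 0.6, 0.3]
finger_gap: 0.0852
t 2.675 tcp [ 0.5032 -0.267   0.0706] F [0.41 0.56 0.26] M [-0.01  0.01  0.03] gap 0.0852
x [-0.0431 -0.9991 -0.0017] y [ 8.0e-04  1.6e-03 -1.0e+00] z [ 9.991e-01 -4.310e-02  8.000e-04]
[array([ 0.503 , -0.267 ,  0.0705]), array([ 0.503 , -0.267 ,  0.0705]), array([ 0.503 , -0.267 ,  0.0705])]
[[311.1 359.3]]
[[311.2 246.5]]
```

View pics/w3a.png

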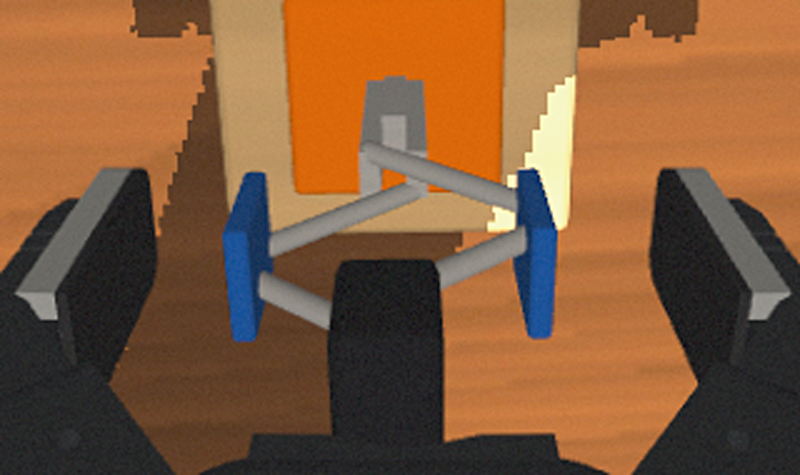

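```bash
python3 -m jog '[[-0.0045,0,-0.002,0,-1],[-0.0045,0,-0.002,0,-0.3],[-0.0045,0,-0.002,0,0.1],[-0.0045,0,-0.002,0,0.3],[-0.0045,0,-0.002,0,1],[-0.0045,0,-0.002,0,1],[-0.0045,0,-0.002,0,1],[-0.0045,0,-0.002,0,1]]' 60; python3 - <<'E'
from h import *
st()
c=snap('wrist','pics/w4.png');crop('pics/w4.png','pics/w4a.png',150,190,470,380,2.5)
E
```

```text
clock: 3.72
tcp_pos: [0.5036, -0.263, 0.0726]
eef_rot: [-0.488, 0.511, -0.51, 0.491]
ft_force: [-2.5, 7.0, 15.8]
finger_gap: 0.0348
t 3.725 tcp [ 0.5036 -0.263   0.0726] F [-2.51  7.04 15.84] M [ 1.66  0.8  -0.04] gap 0.0348
x [-0.042  -0.9991 -0.0038] y [ 0.0019  0.0037 -1.    ] z [ 0.9991 -0.042   0.0017]
```

View pics/w4a.png

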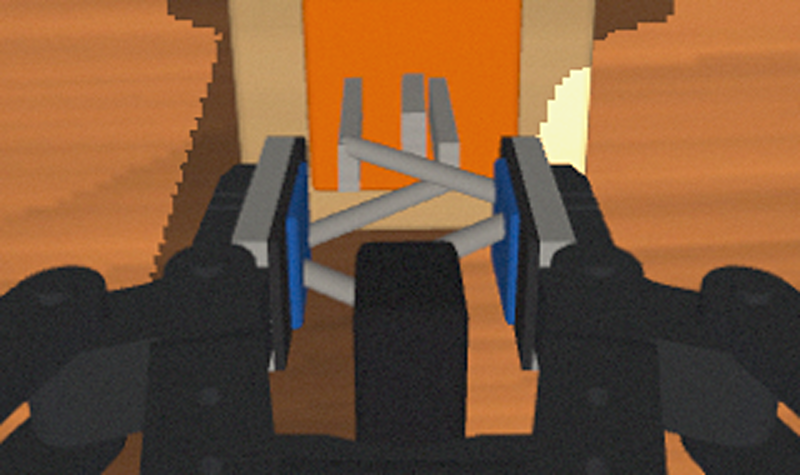

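```bash
python3 -m jog '[[0.003,-0.005,0,0,1],[0.006,-0.01,0,0,1],[0.006,-0.03,0,0,1],[0.006,-0.07,0,0,1],[0.006,-0.11,0,0,1],[0.006,-0.15,0,0,1],[0.006,-0.175,0,0,1],[0.006,-0.175,0,0,1]]' 60; python3 - <<'E'
from h import *
st()
c=snap('wrist','pics/w5.png');crop('pics/w5.png','pics/w5a.png',150,190,470,380,2.5)
c=snap('side','pics/d5.png');crop('pics/d5.png','pics/d5a.png',320,40,480,200,4)
E
```

```text
clock: 4.78
tcp_pos: [0.5038, -0.266, 0.1437]
eef_rot: [0.488, -0.51, 0.511, -0.491]
ft_force: [-0.2, -0.0, -1.0]
finger_gap: 0.0343
t 4.775 tcp [ 0.5038 -0.266   0.1437] F [-0.18 -0.03 -1.01] M [ 0.01 -0.   -0.03] gap 0.0343
x [-0.042  -0.9991 -0.003 ] y [ 0.0036  0.0028 -1.    ] z [ 0.9991 -0.042   0.0035]
```

View pics/w5a.png

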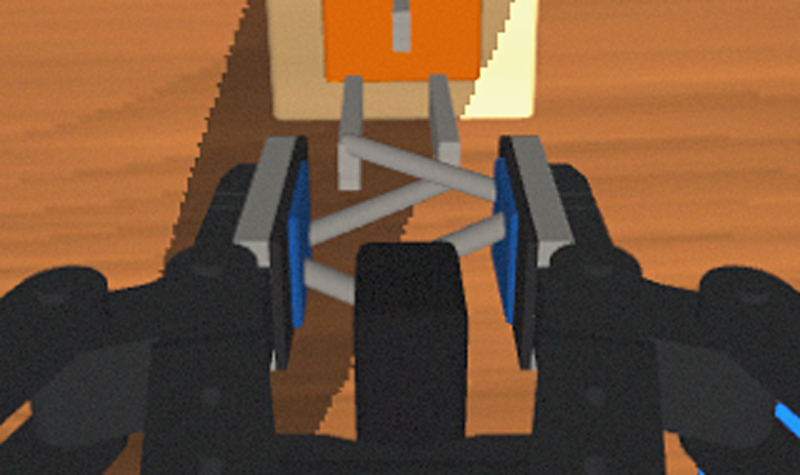

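View pics/d5a.png

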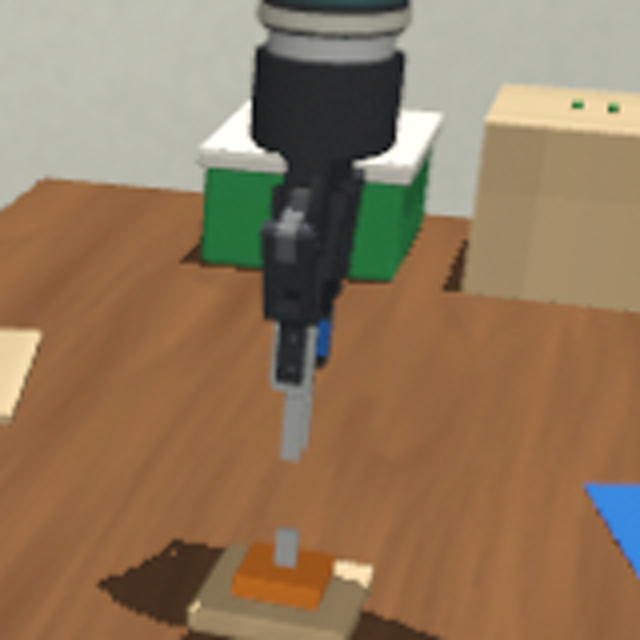

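```bash
python3 - <<'E'
from h import *
s=monitor.read_state();c=vision.calibration('wrist');M=R.from_quat(s['eef_rot']).as_matrix();t=s['tcp_pos']
cp=lambda p:((p[:,0]+.5-150)*2.5,(p[:,1]+.5-190)*2.5)
for oz in(-.003,-.0015,0):
  for dn in (.040,.0426):
    P=[t+M@np.array([sx,dn,oz+.005]) for sx in(-.0115,-.0075,.0075,.0115)]
    print(oz,dn,np.array(cp(proj(c,P))).T.round(0).tolist())
E
python3 - <<'E'
from h import *
crop('pics/w5.png','pics/w5b.png',270,205,350,275,9)
E
```

```text
-0.003 0.04 [[353.0, 88.0], [371.0, 88.0], [436.0, 87.0], [454.0, 87.0]]
-0.003 0.0426 [[354.0, 83.0], [371.0, 83.0], [436.0, 83.0], [453.0, 83.0]]
-0.0015 0.04 [[353.0, 81.0], [371.0, 81.0], [437.0, 81.0], [454.0, 81.0]]
-0.0015 0.0426 [[354.0, 77.0], [371.0, 77.0], [436.0, 77.0], [453.0, 77.0]]
0 0.04 [[353.0, 75.0], [371.0, 75.0], [437.0, 75.0], [454.0, 75.0]]
0 0.0426 [[354.0, 71.0], [371.0, 71.0], [436.0, 71.0], [454.0, 71.0]]
```

View pics/w5b.png

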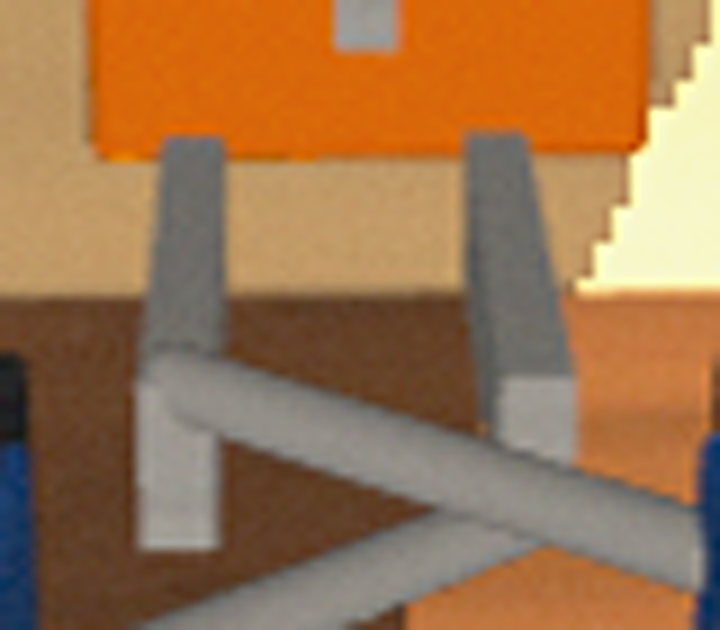

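```bash
python3 -m jog '[[-0.05,0,-0.01,0.01,1],[-0.15,0,-0.02,0.02,1],[-0.27,0,-0.03,0.038,1],[-0.38,0,-0.045,0.038,1],[-0.47,0,-0.055,0.038,1],[-0.52,0,-0.06,0.038,1],[-0.537,0,-0.06,0.038,1],[-0.537,0,-0.06,0.038,1]]' 60; python3 -m jog '[[0,0,0,0,1]]'; python3 - <<'E'
from h import *
st()
c=snap('wrist','pics/w6.png');crop('pics/w6.png','pics/w6a.png',230,120,390,240,5)
E
```

```text
clock: 5.88
tcp_pos: [0.488, -0.0502, 0.1429]
eef_rot: [-0.473, 0.525, -0.524, 0.475]
ft_force: [0.1, -0.3, -1.3]
finger_gap: 0.0343
clock: 6.0
tcp_pos: [0.488, -0.0515, 0.1427]
eef_rot: [-0.473, 0.526, -0.524, 0.474]
ft_force: [-0.3, 0.1, -1.2]
finger_gap: 0.034
t 6.0 tcp [ 0.488  -0.0515  0.1427] F [-0.27  0.08 -1.19] M [-0.02  0.05 -0.05] gap 0.034
x [-0.1031 -0.9947 -0.0034] y [ 6.0e-04  3.4e-03 -1.0e+00] z [ 9.947e-01 -1.031e-01  2.000e-04]
```

View pics/w6a.png

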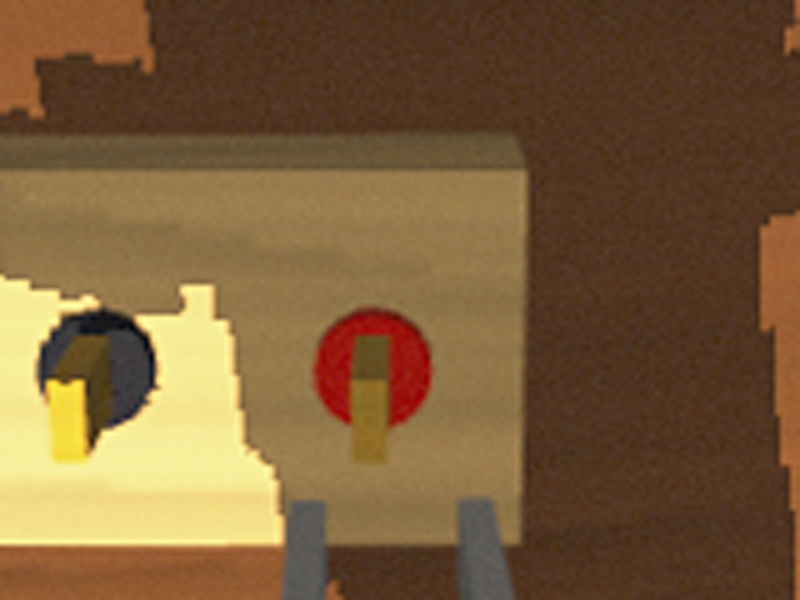

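```bash
cat >> h.py <<'E'
def rel(cal,s,uv,z):
    M=R.from_quat(s['eef_rot']).as_matrix(); return (M.T@(atz(cal,uv,z)-s['tcp_pos']))
E
python3 - <<'E'
from h import *
s=monitor.read_state();c=vision.calibration('wrist')
w=lambda x,y:(230+x/5-.5,120+y/5-.5)
for n,p,z in(('flange',(373,368),.037),('bladetop',(369,420),.059),('bladetop far edge',(372,379),.059),('tips far edge',(391,501),.1001)):
    print(n,atz(c,w(*p),z).round(4),'tool mm',(rel(c,s,w(*p),z)*1000).round(2))
E
```

```text
flange [ 0.4889 -0.046   0.037 ] tool mm [ -5.15 105.67   0.33]
bladetop [ 0.4882 -0.0459  0.059 ] tool mm [-5.31 83.67 -0.38]
bladetop far edge [ 0.4941 -0.0469  0.059 ] tool mm [-4.85 83.67  5.59]
tips far edge [ 0.4921 -0.0498  0.1001] tool mm [-1.9  42.56  3.9 ]
```

```bash
python3 -m jog '[[-0.0083,0,0.003,0,1],[-0.0083,0,0.003,0,1],[-0.0083,0.03,0.003,0,1],[-0.0083,0.06,0.003,0,1],[-0.0083,0.075,0.003,0,1],[-0.0083,0.075,0.003,0,1]]' 60; python3 - <<'E'
from h import *
st()
c=snap('wrist','pics/w7.png');crop('pics/w7.png','pics/w7a.png',230,140,390,260,5)
E
```

```text
clock: 6.8
tcp_pos: [0.489, -0.0481, 0.1118]
eef_rot: [-0.473, 0.526, -0.524, 0.474]
ft_force: [-0.2, 0.2, -1.6]
finger_gap: 0.0346
t 6.8 tcp [ 0.489  -0.0481  0.1118] F [-0.22  0.17 -1.58] M [-0.05 -0.03  0.01] gap 0.0346
x [-0.1031 -0.9947 -0.0034] y [-0.0012  0.0035 -1.    ] z [ 0.9947 -0.1031 -0.0015]
```

View pics/w7a.png

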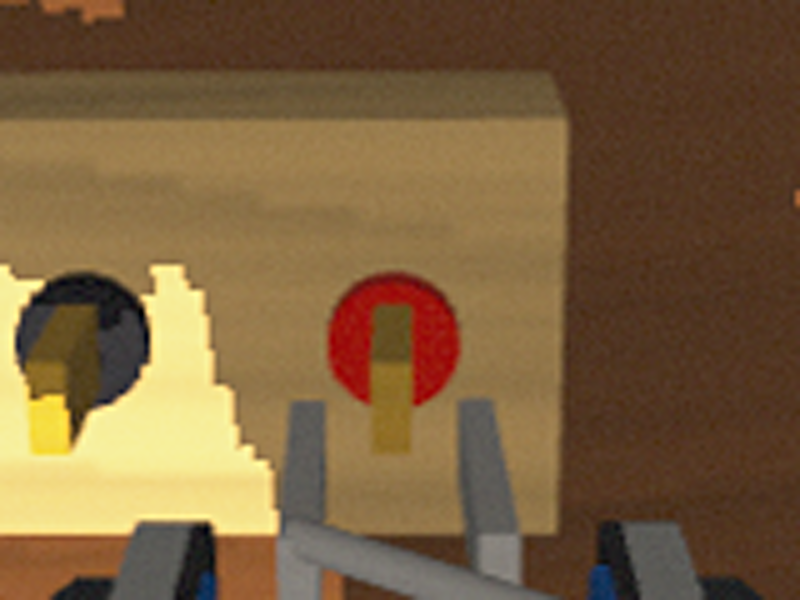

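```bash
python3 - <<'E'
from h import *
s=monitor.read_state();c=vision.calibration('wrist')
w=lambda x,y:(230+x/5-.5,140+y/5-.5)
for n,p,z in(('flange',(394,340),.037),('bladetop',(392,408),.059),('bladetop far edge',(392,362),.059),('tips far edge',(392,401),.0692)):
    print(n,'tool mm',(rel(c,s,w(*p),z)*1000).round(2))
E
```

```text
flange tool mm [-1.78 75.34 -0.33]
bladetop tool mm [-1.88 53.34 -1.29]
bladetop far edge tool mm [-1.86 53.34  4.7 ]
tips far edge tool mm [-1.78 43.14  3.68]
```

```bash
python3 -m jog '[[0,0.02,0.001,0,1],[0,0.04,0.001,0,1],[0,0.055,0.001,0,1],[0,0.0675,0.001,0,1],[0,0.0675,0.001,0,1],[0,0.0675,0.001,0,1]]' 60; python3 - <<'E'
from h import *
st()
c=snap('wrist','pics/w8.png');crop('pics/w8.png','pics/w8a.png',230,160,390,280,5)
E
```

```text
clock: 7.6
tcp_pos: [0.4899, -0.0481, 0.0854]
eef_rot: [-0.473, 0.526, -0.524, 0.474]
ft_force: [-0.4, -0.6, -0.9]
finger_gap: 0.0347
t 7.6 tcp [ 0.4899 -0.0481  0.0854] F [-0.44 -0.64 -0.89] M [-0.01 -0.01 -0.  ] gap 0.0347
x [-0.1031 -0.9947 -0.0035] y [ 1.0e-04  3.5e-03 -1.0e+00] z [ 9.947e-01 -1.031e-01 -3.000e-04]
```

View pics/w8a.png

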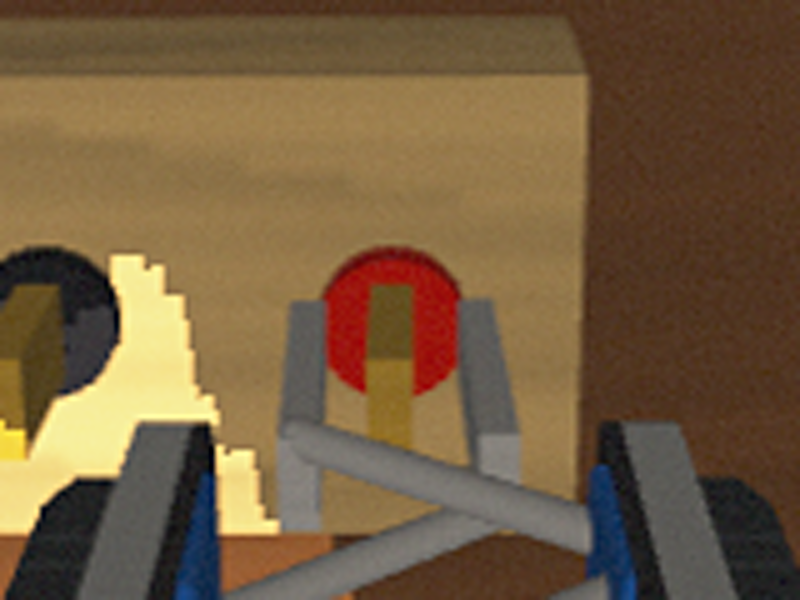

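```bash
python3 -m jog '[[0,0.008,0,0,1],[0,0.01,0,0,1],[0,0.01,0,0,1]]'; python3 -m jog '[[0,0.0025,0,0,1],[0,0.0025,0,0,1]]'
```

```text
clock: 8.02
tcp_pos: [0.4899, -0.048, 0.0814]
eef_rot: [-0.473, 0.526, -0.524, 0.474]
ft_force: [0.4, 0.7, -1.2]
finger_gap: 0.0345
clock: 8.28
tcp_pos: [0.4899, -0.048, 0.0804]
eef_rot: [-0.473, 0.526, -0.524, 0.474]
ft_force: [-0.3, -0.3, -1.5]
finger_gap: 0.0347
```

```bash
python3 -m jog '[[0,0.002,0,0,1],[0,0.002,0,0,1]]';python3 -m jog '[[0,0.002,0,0,1],[0,0.002,0,0,1]]'
```

```text
clock: 8.52
tcp_pos: [0.49, -0.0481, 0.0797]
eef_rot: [-0.473, 0.526, -0.524, 0.474]
ft_force: [-0.2, -0.1, 0.4]
finger_gap: 0.0344
clock: 8.78
tcp_pos: [0.4903, -0.0481, 0.0794]
eef_rot: [-0.473, 0.526, -0.524, 0.475]
ft_force: [-0.7, -0.1, 4.9]
finger_gap: 0.0346
```

```bash
python3 -m jog '[[0,0.0005,0,0,0.15],[0,0.001,0,0,0.12]]';python3 -m jog '[[0,0.0005,0,0,0.09],[0,0.001,0,0,0.06]]'
```

```text
clock: 9.02
tcp_pos: [0.4902, -0.0481, 0.0788]
eef_rot: [-0.473, 0.526, -0.524, 0.474]
ft_force: [0.4, 0.7, 0.1]
finger_gap: 0.0374
clock: 9.28
tcp_pos: [0.4901, -0.0481, 0.0783]
eef_rot: [-0.473, 0.526, -0.524, 0.474]
ft_force: [-0.4, -0.7, -0.2]
finger_gap: 0.04
```

```bash
python3 -m jog '[[0,0.0015,0,0,0.06],[0,0.0015,0,0,0.06]]'
```

```text
clock: 9.52
tcp_pos: [0.4904, -0.0481, 0.0781]
eef_rot: [-0.473, 0.526, -0.525, 0.475]
ft_force: [-1.4, 0.6, 4.1]
finger_gap: 0.0404
```

```bash
python3 -m jog '[[0,0.0008,0,0,0.03],[0,0.0016,0,0,0]]';python3 - <<'E'
from h import *
st()
c=snap('wrist','pics/w9.png');crop('pics/w9.png','pics/w9a.png',230,160,390,280,5)
E
```

```text
clock: 9.78
tcp_pos: [0.4907, -0.0483, 0.0777]
eef_rot: [-0.472, 0.526, -0.525, 0.475]
ft_force: [-1.1, -1.0, 5.9]
finger_gap: 0.0428
t 9.775 tcp [ 0.4907 -0.0483  0.0777] F [-1.08 -1.04  5.87] M [-0.26  0.16  0.04] gap 0.0428
x [-0.1032 -0.9947 -0.0031] y [ 0.0016  0.003  -1.    ] z [ 0.9947 -0.1032  0.0013]
```

View pics/w9a.png

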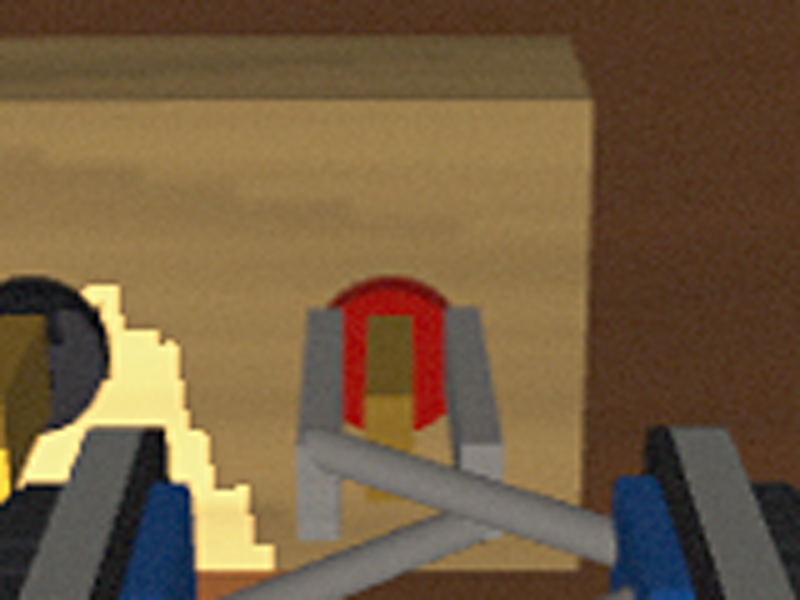

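```bash
python3 -m jog '[[0,0.0008,0,0,-0.04],[0,0.0014,0,0,-0.07]]';python3 -m jog '[[0,0.0008,0,0,-0.1],[0,0.0014,0,0,-0.13]]'
```

```text
clock: 10.07
tcp_pos: [0.4909, -0.0485, 0.0772]
eef_rot: [-0.472, 0.525, -0.525, 0.475]
ft_force: [-1.4, -0.6, 6.5]
finger_gap: 0.0454
clock: 10.32
tcp_pos: [0.4911, -0.0482, 0.0767]
eef_rot: [-0.472, 0.525, -0.525, 0.475]
ft_force: [0.3, 0.1, 4.1]
finger_gap: 0.048
```

```bash
python3 -m jog '[[0,0.0008,0,0,-0.16],[0,0.0012,0,0,-0.2]]';python3 -m jog '[[0,0,0,0,-0.3],[0,0,0,0,-0.3]]';python3 - <<'E'
from h import *
st()
c=snap('wrist','pics/w10.png');crop('pics/w10.png','pics/w10a.png',210,160,410,310,4)
c=snap('side','pics/d10.png');crop('pics/d10.png','pics/d10a.png',320,140,440,280,4)
E
```

```text
clock: 10.58
tcp_pos: [0.4907, -0.048, 0.0758]
eef_rot: [-0.472, 0.526, -0.525, 0.475]
ft_force: [-0.8, 0.2, 0.3]
finger_gap: 0.051
clock: 10.82
tcp_pos: [0.4903, -0.048, 0.0755]
eef_rot: [-0.473, 0.526, -0.524, 0.475]
ft_force: [0.6, 0.1, 0.3]
finger_gap: 0.0551
t 10.825 tcp [ 0.4903 -0.048   0.0755] F [0.61 0.07 0.31] M [0.05 0.03 0.1 ] gap 0.0551
x [-0.103  -0.9947 -0.0034] y [ 6.0e-04  3.4e-03 -1.0e+00] z [ 9.947e-01 -1.030e-01  2.000e-04]
```

View pics/w10a.png

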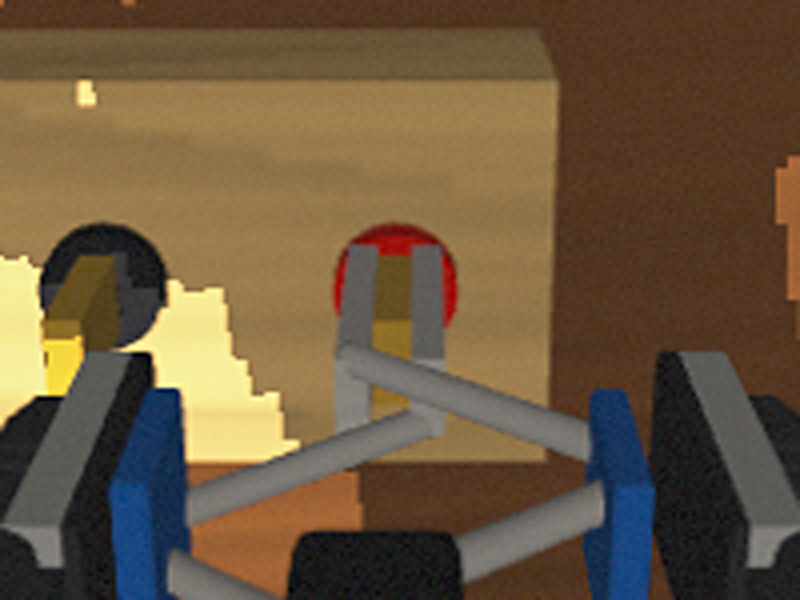

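View pics/d10a.png

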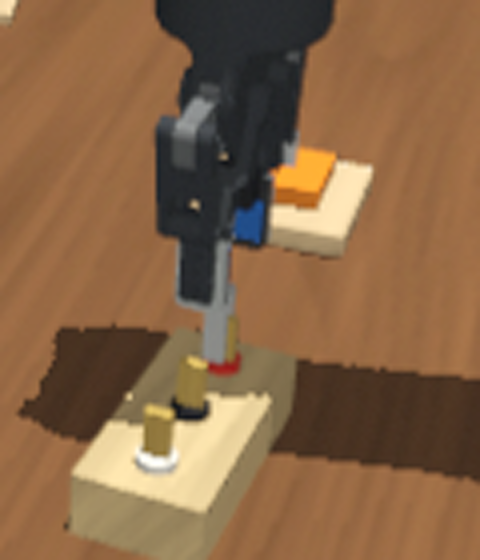

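```bash
python3 -m jog '[[0,0,0,0,-1],[0,0,0,0,-1],[0,-0.03,0,0,-1],[0,-0.07,0,0,-1],[0,-0.096,0,0,-1],[0,-0.096,0,0,-1],[0,-0.096,0,0,-1]]';python3 - <<'E'
from h import *
st()
c=snap('wrist','pics/w11.png');crop('pics/w11.png','pics/w11a.png',180,140,440,340,3)
c=snap('scene','pics/s11.png');crop('pics/s11.png','pics/s11a.png',240,90,360,220,5)
E
```

```text
clock: 11.8
tcp_pos: [0.4903, -0.0482, 0.1141]
eef_rot: [-0.473, 0.526, -0.524, 0.475]
ft_force: [-0.5, 0.0, -0.0]
finger_gap: 0.0856
t 11.8 tcp [ 0.4903 -0.0482  0.1141] F [-0.53  0.02 -0.05] M [0.   0.01 0.03] gap 0.0856
x [-0.1031 -0.9947 -0.0033] y [ 9.0e-04  3.3e-03 -1.0e+00] z [ 9.947e-01 -1.031e-01  6.000e-04]
```

View pics/w11a.png

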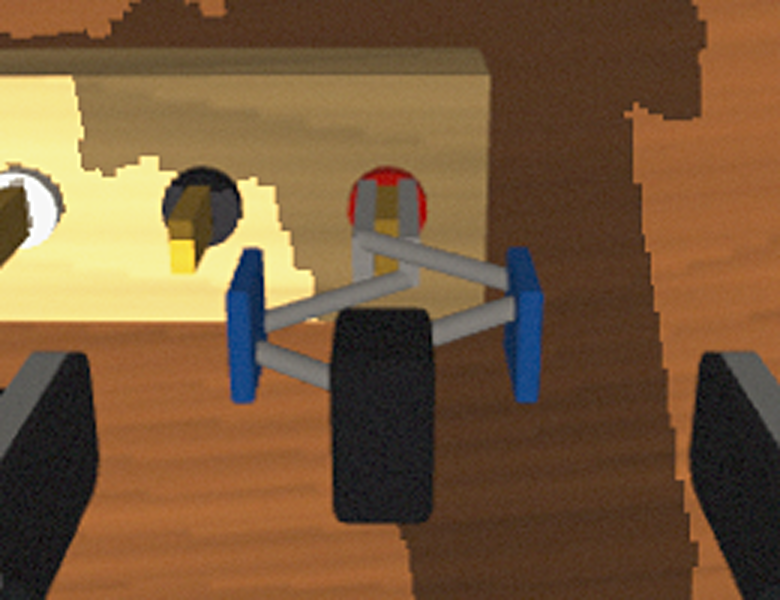

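View pics/s11a.png

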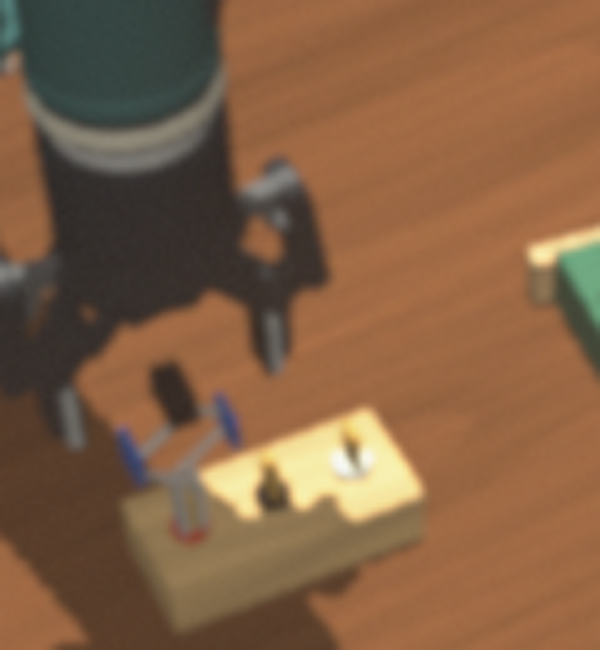

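```bash
python3 - <<'E'
from h import *
s=monitor.read_state();c=vision.calibration('wrist')
w=lambda x,y:(180+x/3-.5,140+y/3-.5)
for n,p,z in(('collar L',(332,520),.137),('collar R',(434,520),.137),('far bottomL',(338,312),.119),('far bottomR',(430,312),.119),('tabs bottomL far',(262,250),.109),('tabs R far',(510,250),.109),('flange',(388,205),.037),('tips far',(387,180),.037),('tipsL',(375,180),.037),('tipsR',(398,180),.037)):
    print(n,'tool mm',(rel(c,s,w(*p),z)*1000).round(2))
E
```

```text
collar L tool mm [ -8.62 -23.26 -11.13]
collar R tool mm [  5.36 -23.31 -11.1 ]
far bottomL tool mm [-8.29 -5.27 11.71]
far bottomR tool mm [ 5.15 -5.31 11.72]
tabs bottomL far tool mm [-20.39   4.77  17.37]
tabs R far tool mm [17.72  4.64 17.41]
flange tool mm [-1.44 76.71 -1.07]
tips far tool mm [-1.65 76.71  4.86]
tipsL tool mm [-4.33 76.72  4.85]
tipsR tool mm [ 0.8  76.7   4.86]
```

```bash
python3 -m jog '[[-0.004,0,0.001,0,-1],[-0.004,0,0.001,0,-1],[-0.004,0,0.001,0,0.2],[-0.004,0,0.001,0,0.5],[-0.004,0,0.001,0,0.6],[-0.004,0,0.001,0,0.7],[-0.004,0,0.001,0,1],[-0.004,0,0.001,0,1]]' 60;python3 -m jog '[[0,0,0,0,1],[0,0,0,0,1]]' ;python3 - <<'E'
from h import *
st()
c=snap('wrist','pics/w12.png');crop('pics/w12.png','pics/w12a.png',180,140,440,340,3)
E
```

```text
clock: 12.9
tcp_pos: [0.4908, -0.0466, 0.1139]
eef_rot: [-0.473, 0.526, -0.524, 0.474]
ft_force: [-1.1, -0.8, 2.0]
finger_gap: 0.0126
clock: 13.15
tcp_pos: [0.4908, -0.0466, 0.1139]
eef_rot: [-0.473, 0.526, -0.524, 0.474]
ft_force: [-0.4, 0.1, 2.4]
finger_gap: 0.0128
t 13.15 tcp [ 0.4908 -0.0466  0.1139] F [-0.37  0.12  2.44] M [-0.05  0.1  -0.02] gap 0.0128
x [-0.103  -0.9947 -0.0034] y [ 5.0e-04  3.3e-03 -1.0e+00] z [ 9.947e-01 -1.030e-01  1.000e-04]
```

View pics/w12a.png

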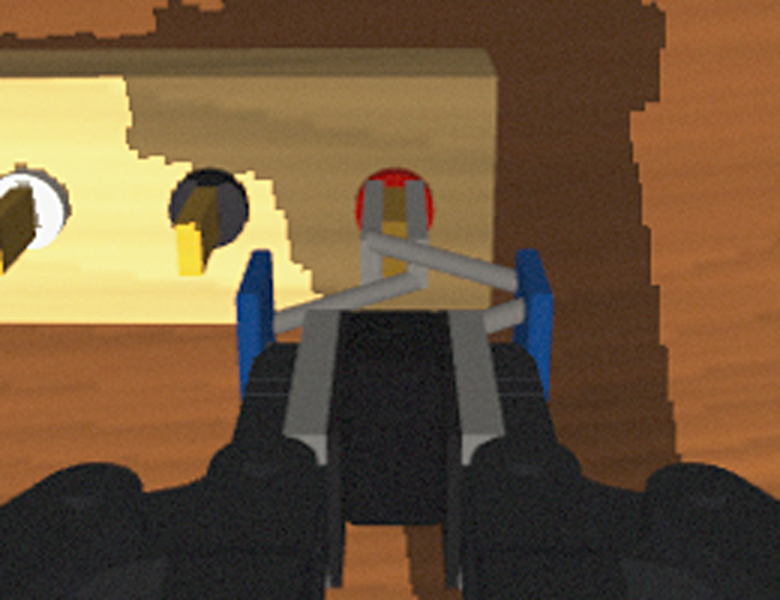

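```bash
python3 -m jog '[[0,-0.01,0,0,1],[0,-0.03,0,0,1],[0,-0.06,0,0,1],[0,-0.1,0,0,1],[0,-0.13,0,0,1],[0,-0.15,0,0,1],[0,-0.15,0,0,1]]' ;python3 - <<'E'
from h import *
st()
c=snap('wrist','pics/w13.png');crop('pics/w13.png','pics/w13a.png',180,140,440,340,3)
c=snap('side','pics/d13.png');crop('pics/d13.png','pics/d13a.png',320,90,440,290,3)
E
```

```text
clock: 14.08
tcp_pos: [0.4911, -0.0469, 0.1746]
eef_rot: [-0.472, 0.526, -0.525, 0.475]
ft_force: [0.1, 0.9, -1.1]
finger_gap: 0.0129
t 14.075 tcp [ 0.4911 -0.0469  0.1746] F [ 0.05  0.91 -1.11] M [-0.08 -0.08  0.  ] gap 0.0129
x [-0.1031 -0.9947 -0.0033] y [ 0.0018  0.0031 -1.    ] z [ 0.9947 -0.1031  0.0014]
```

View pics/w13a.png

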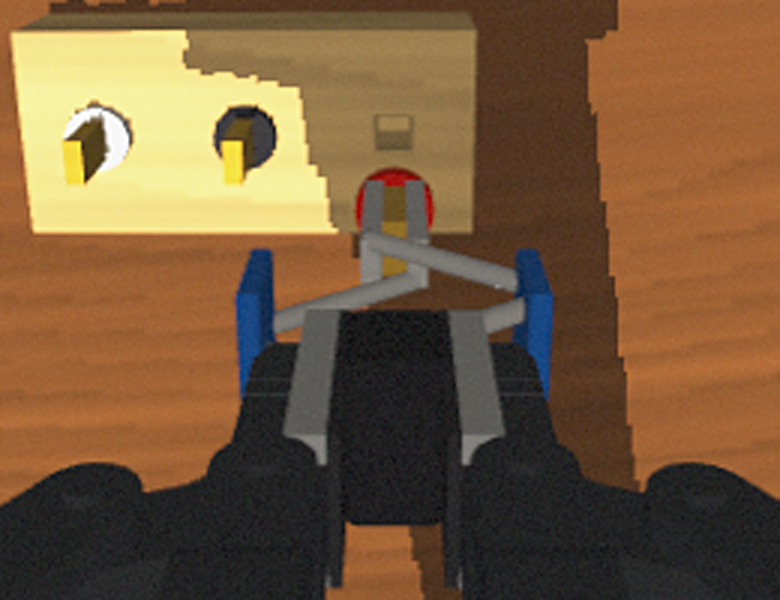

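View pics/d13a.png

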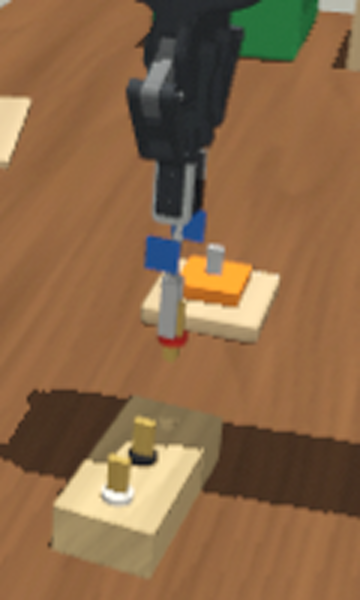

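```bash
python3 -m jog '[[-0.05,0,-0.006,0.01,1],[-0.15,0,-0.016,0.02,1],[-0.27,0,-0.03,0.03,1],[-0.4,0,-0.043,0.045,1],[-0.52,0,-0.056,0.06,1],[-0.63,0,-0.067,0.065,1],[-0.69,0,-0.074,0.065,1],[-0.711,0,-0.076,0.065,1]]' ; python3 -m jog '[[0,0,0,0,1],[0,0,0,0,1]]';python3 - <<'E'
from h import *
st()
c=snap('wrist','pics/w14.png');crop('pics/w14.png','pics/w14a.png',210,100,410,240,4)
E
```

```text
clock: 15.18
tcp_pos: [0.4887, 0.2407, 0.1739]
eef_rot: [-0.447, 0.549, -0.547, 0.447]
ft_force: [-0.7, 0.1, -0.7]
finger_gap: 0.0128
clock: 15.42
tcp_pos: [0.4888, 0.2392, 0.1735]
eef_rot: [-0.446, 0.549, -0.547, 0.446]
ft_force: [0.3, 0.1, -0.7]
finger_gap: 0.0128
t 15.425 tcp [0.4888 0.2392 0.1735] F [ 0.25  0.06 -0.71] M [-0.02  0.01 -0.03] gap 0.0128
x [-0.203  -0.9792 -0.0017] y [-0.0022  0.0022 -1.    ] z [ 0.9792 -0.203  -0.0026]
```

View pics/w14a.png

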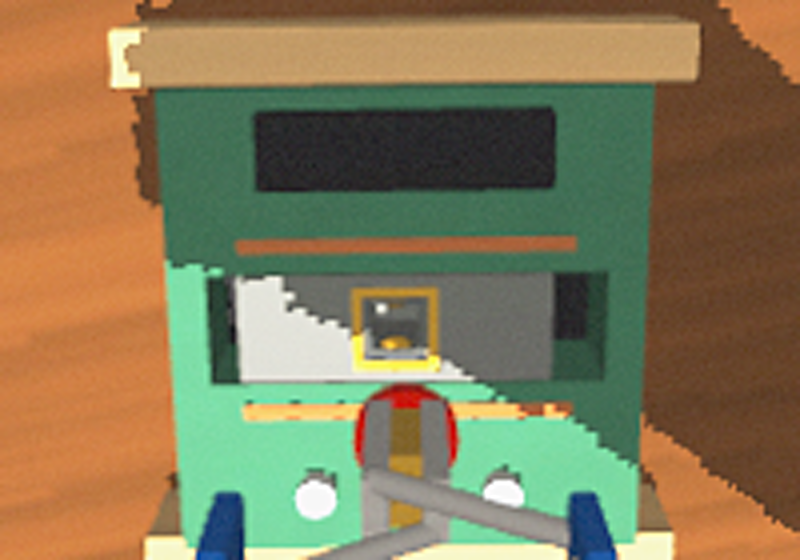

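```bash
python3 - <<'E'
from h import *
s=monitor.read_state();c=vision.calibration('wrist')
w=lambda x,y:(210+x/4-.5,100+y/4-.5)
r=lambda n,p,z: print(n,atz(c,w(*p),z).round(4),'tool mm',(rel(c,s,w(*p),z)*1000).round(2))
r('hole',(396,328),.036)
for p in((353,290),(439,290),(437,370),(355,370)): r('ring',p,.036)
r('stripL',(237,248),.036);r('stripR',(577,243),.036);r('edgeL',(155,88),.036);r('edgeR',(655,85),.036)
r('carrL',(237,277),.036);r('carrR',(553,275),.036);r('carrLb',(241,382),.036);r('carrRb',(553,382),.036)
zt=s['tcp_pos'][2]-.0769
r('flange L',(355,437),zt);r('flange R',(459,437),zt);r('flange far',(407,383),zt)
r('tips far',(406,401),zt)
E
```

```text
hole [0.4897 0.2415 0.036 ] tool mm [ -2.1 137.7   0.6]
ring [0.4996 0.2486 0.036 ] tool mm [-11.05 137.7    8.82]
ring [0.4959 0.231  0.036 ] tool mm [  6.89 137.67   8.82]
ring [0.4789 0.2348 0.036 ] tool mm [  6.58 137.71  -8.65]
ring [0.4824 0.2519 0.036 ] tool mm [-10.83 137.74  -8.65]
stripL [0.5132 0.2702 0.036 ] tool mm [-34.96 137.73  17.78]
stripR [0.4999 0.2011 0.036 ] tool mm [ 35.34 137.59  18.82]
edgeL [0.5484 0.2785 0.036 ] tool mm [-50.29 137.68  50.53]
edgeR [0.5286 0.1803 0.036 ] tool mm [ 49.87 137.48  51.09]
carrL [0.5072 0.2716 0.036 ] tool mm [-35.18 137.74  11.62]
carrR [0.4943 0.2071 0.036 ] tool mm [ 30.58 137.61  12.04]
carrLb [0.4847 0.2763 0.036 ] tool mm [-35.17 137.8  -11.33]
carrRb [0.4712 0.2112 0.036 ] tool mm [ 31.31 137.67 -11.33]
flange L [0.4888 0.2482 0.0968] tool mm [-8.65 76.92 -1.79]
flange R [0.4852 0.231  0.0968] tool mm [ 8.92 76.89 -1.79]
flange far [0.4964 0.2377 0.0968] tool mm [ 0.14 76.88  7.79]
tips far [0.4933 0.2385 0.0968] tool mm [-3.000e-02  7.689e+01  4.620e+00]
```

```bash
python3 -m jog '[[-0.0055,0,0.002,-0.004,1],[-0.0055,0.02,0.002,-0.004,1],[-0.0055,0.045,0.002,-0.004,1],[-0.0055,0.0625,0.002,-0.004,1],[-0.0055,0.07,0.002,-0.004,1],[-0.0055,0.07,0.002,-0.004,1],[-0.0055,0.07,0.002,-0.004,1]]' ;python3 - <<'E'
from h import *
st()
c=snap('wrist','pics/w15.png');crop('pics/w15.png','pics/w15a.png',240,110,390,230,5)
c=snap('side','pics/d15.png');crop('pics/d15.png','pics/d15a.png',255,220,395,350,5)
E
```

```text
clock: 16.35
tcp_pos: [0.4903, 0.2414, 0.1459]
eef_rot: [-0.448, 0.548, -0.546, 0.448]
ft_force: [-0.3, -0.0, -1.3]
finger_gap: 0.0132
t 16.35 tcp [0.4903 0.2414 0.1459] F [-0.32 -0.01 -1.3 ] M [-0.02  0.04 -0.02] gap 0.0132
x [-0.1969 -0.9804 -0.0023] y [-0.0014  0.0026 -1.    ] z [ 0.9804 -0.1969 -0.0019]
```

View pics/w15a.png

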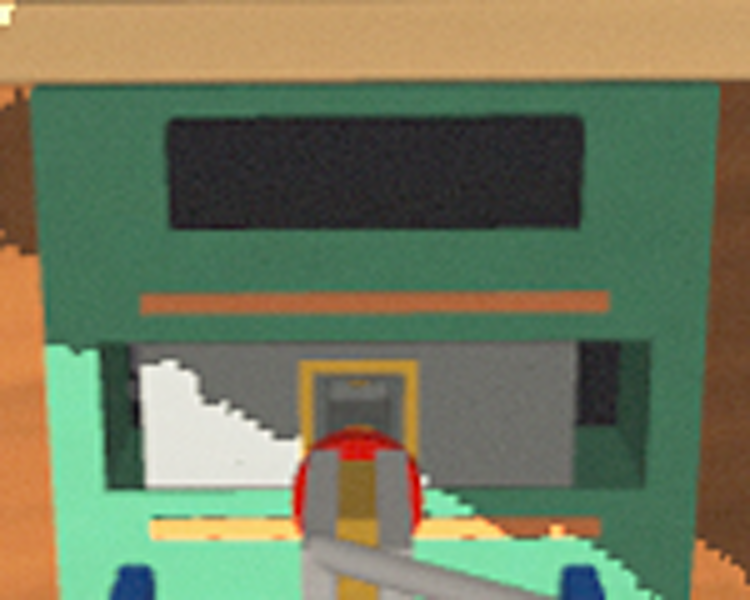

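View pics/d15a.png

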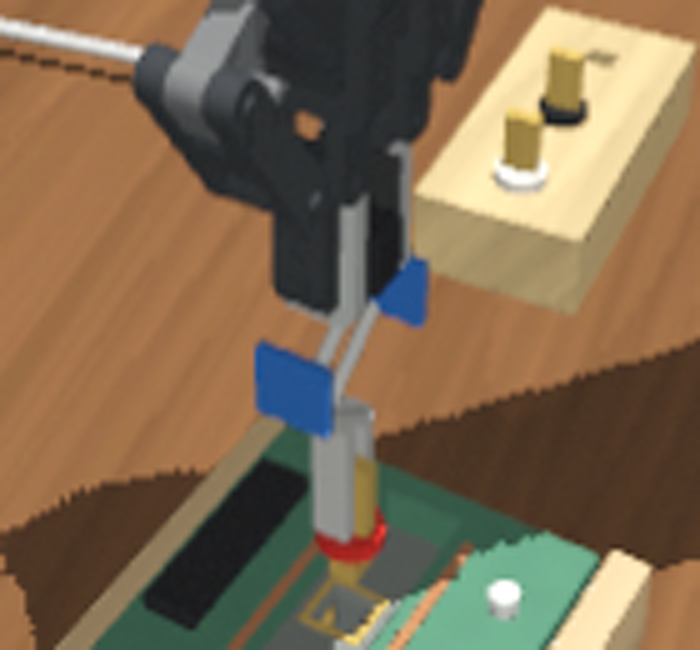

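```bash
python3 - <<'E'
from h import *
s=monitor.read_state();c=vision.calibration('wrist')
w=lambda x,y:(240+x/5-.5,110+y/5-.5)
r=lambda n,p,z: print(n,atz(c,w(*p),z).round(4),'tool mm',(rel(c,s,w(*p),z)*1000).round(2))
r('ringL',(299,362),.036);r('ringR',(418,362),.036)
r('stripL',(140,302),.036);r('stripR',(610,301),.036);r('edgeL',(32,87),.036);r('edgeR',(718,85),.036)
r('carrL far',(135,342),.036);r('carrR far',(577,342),.036);r('carr near',(400,488),.036)
zt=s['tcp_pos'][2]-.0769
r('flange L',(293,495),zt);r('flange R',(422,495),zt);r('flange far',(357,430),zt)
r('tips far',(357,451),zt)
# side view prediction
d=vision.calibration('side')
u=lambda x,y:(255+x/5-.5,220+y/5-.5)
print('side ring',atz(d,u(345,605),.036).round(4),'stem bottom',atz(d,u(344,588),.0549).round(4),'flange',atz(d,u(350,535),zt).round(4))
E
```

```text
ringL [0.4996 0.2488 0.036 ] tool mm [ -8.89 110.01   7.88]
ringR [0.4961 0.2311 0.036 ] tool mm [  9.16 109.97   7.88]
stripL [0.5135 0.2703 0.036 ] tool mm [-32.7  110.05  17.24]
stripR [0.4998 0.2011 0.036 ] tool mm [ 37.93 109.88  17.4 ]
edgeL [0.5478 0.2783 0.036 ] tool mm [-47.26 110.03  49.33]
edgeR [0.5285 0.1806 0.036 ] tool mm [ 52.31 109.79  49.63]
carrL far [0.5076 0.2725 0.036 ] tool mm [-33.7  110.06  11.03]
carrR far [0.4944 0.2069 0.036 ] tool mm [ 33.2  109.9   11.03]
carr near [0.4767 0.2377 0.036 ] tool mm [  6.58 110.01 -12.41]
flange L [0.4903 0.2505 0.0691] tool mm [-8.76 76.92 -1.63]
flange R [0.4869 0.2334 0.0691] tool mm [ 8.68 76.88 -1.63]
flange far [0.4977 0.2402 0.0691] tool mm [-0.1  76.89  7.6 ]
tips far [0.4948 0.2408 0.0691] tool mm [-0.1  76.89  4.64]
side ring [0.4892 0.2385 0.036 ] stem bottom [0.4858 0.2495 0.0549] flange [0.486  0.2447 0.0691]
```

```bash
python3 -m jog '[[0.0005,0.012,0,0,1],[0.0005,0.024,0,0,1],[0.0005,0.03,0,0,1],[0.0005,0.03,0,0,1]]' ;python3 -m jog '[[0,0.006,0,0,1],[0,0.008,0,0,1],[0,0.008,0,0,1]]'
```

```text
clock: 16.95
tcp_pos: [0.4901, 0.2412, 0.1337]
eef_rot: [-0.448, 0.548, -0.546, 0.448]
ft_force: [-0.1, 0.6, -1.4]
finger_gap: 0.0129
clock: 17.32
tcp_pos: [0.49, 0.2411, 0.1304]
eef_rot: [-0.448, 0.548, -0.546, 0.448]
ft_force: [-0.3, -0.7, -1.6]
finger_gap: 0.0126
```

```bash
python3 -m jog '[[0,0.005,0,0,1],[0,0.005,0,0,1]]';python3 -m jog '[[0,0.005,0,0,1],[0,0.005,0,0,1]]' ; python3 - <<'E'
from h import *
st()
c=snap('wrist','pics/w16.png');crop('pics/w16.png','pics/w16a.png',240,110,390,230,5)
E
```

```text
clock: 17.58
tcp_pos: [0.4903, 0.2413, 0.1287]
eef_rot: [-0.448, 0.548, -0.546, 0.448]
ft_force: [0.2, 0.5, 1.0]
finger_gap: 0.0127
clock: 17.82
tcp_pos: [0.4907, 0.2413, 0.1266]
eef_rot: [-0.448, 0.548, -0.546, 0.449]
ft_force: [0.2, 0.8, -0.4]
finger_gap: 0.0131
t 17.825 tcp [0.4907 0.2413 0.1266] F [ 0.16  0.81 -0.38] M [ 0.02 -0.4   0.03] gap 0.0131
x [-0.197  -0.9804 -0.0028] y [-6.0e-04  2.9e-03 -1.0e+00] z [ 0.9804 -0.197  -0.0011]
```

View pics/w16a.png

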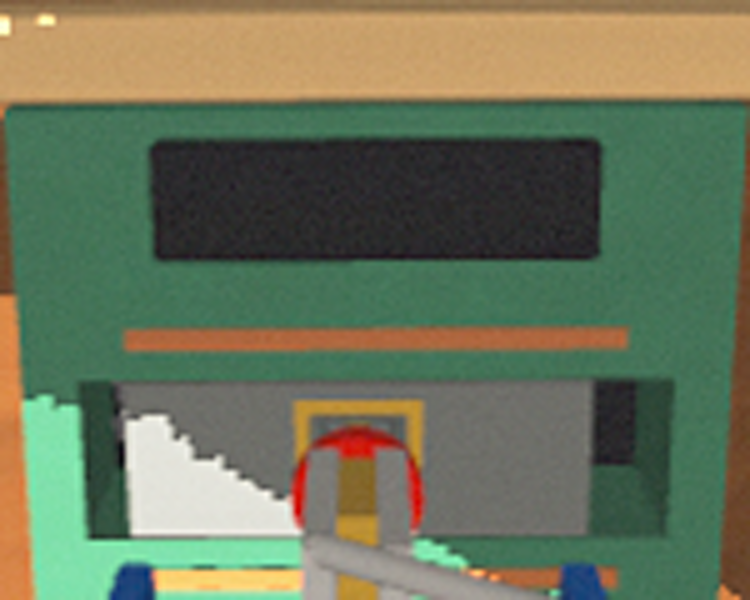

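```bash
python3 -m jog '[[0,0.005,0.0005,0,1],[0,0.005,0.0005,0,1]]';python3 -m jog '[[0,0.005,0,0,1],[0,0.005,0,0,1]]';python3 -m jog '[[0,0.004,0,0,1],[0,0.004,0,0,1]]'
```

```text
clock: 18.12
tcp_pos: [0.4912, 0.2412, 0.1245]
eef_rot: [-0.447, 0.548, -0.546, 0.449]
ft_force: [2.7, -0.1, -0.9]
finger_gap: 0.0128
clock: 18.38
tcp_pos: [0.4911, 0.2412, 0.1221]
eef_rot: [-0.447, 0.548, -0.546, 0.449]
ft_force: [1.7, -0.6, -2.8]
finger_gap: 0.0131
clock: 18.62
tcp_pos: [0.4909, 0.2412, 0.1201]
eef_rot: [-0.448, 0.548, -0.546, 0.449]
ft_force: [2.5, 1.0, -3.6]
finger_gap: 0.0126
```

```bash
python3 - <<'E'
from h import *
st()
c=snap('wrist','pics/w17.png');crop('pics/w17.png','pics/w17a.png',220,110,400,290,4)
c=snap('side','pics/d17.png');crop('pics/d17.png','pics/d17a.png',255,220,395,370,5)
E
```

```text
t 18.625 tcp [0.4909 0.2412 0.1201] F [ 2.53  1.04 -3.62] M [ 0.15 -0.7   0.  ] gap 0.0126
x [-0.1971 -0.9804 -0.0029] y [-7.0e-04  3.1e-03 -1.0e+00] z [ 0.9804 -0.1971 -0.0013]
```

View pics/w17a.png

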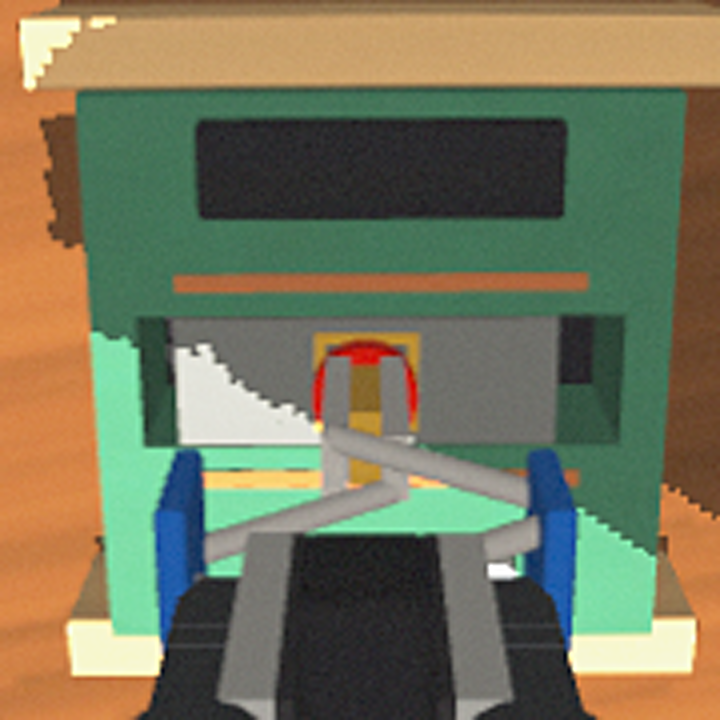

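View pics/d17a.png

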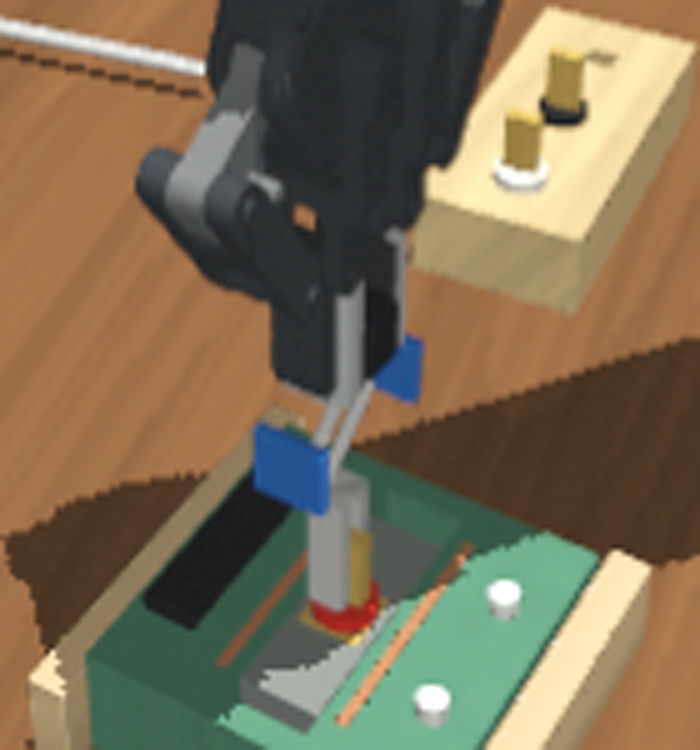

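```bash
python3 -m jog '[[0,0.002,0.0012,0,1],[0,0.003,0.0012,0,1]]';python3 -m jog '[[0,0.002,0,0,1],[0,0.002,0,0,1]]'
```

```text
clock: 18.98
tcp_pos: [0.4914, 0.2412, 0.119]
eef_rot: [-0.448, 0.548, -0.546, 0.449]
ft_force: [1.8, 0.1, 1.0]
finger_gap: 0.0127
clock: 19.23
tcp_pos: [0.4914, 0.2411, 0.1182]
eef_rot: [-0.447, 0.548, -0.546, 0.449]
ft_force: [0.8, -0.6, -0.0]
finger_gap: 0.0129
```

```bash
python3 -m jog '[[0,0.0015,0,0,1],[0,0.0015,0,0,1]]';python3 -m jog '[[0,0.0015,0,0,1],[0,0.0015,0,0,1]]'
```

```text
clock: 19.48
tcp_pos: [0.4915, 0.2412, 0.1179]
eef_rot: [-0.447, 0.548, -0.546, 0.449]
ft_force: [1.1, 0.1, 3.5]
finger_gap: 0.0129
clock: 19.73
tcp_pos: [0.4917, 0.2413, 0.1179]
eef_rot: [-0.447, 0.548, -0.546, 0.449]
ft_force: [0.5, -0.4, 6.6]
finger_gap: 0.0126
```

```bash
python3 -m jog '[[0,0.0015,0,0,1],[0,0.0015,0,0,1]]';python3 -m jog '[[0,0.0015,0,0,1],[0,0.0015,0,0,1]]';python3 - <<'E'
from h import *
st()
c=snap('wrist','pics/w18.png');crop('pics/w18.png','pics/w18a.png',240,130,390,250,5)
c=snap('side','pics/d18.png');crop('pics/d18.png','pics/d18a.png',285,300,365,370,9)
E
```

```text
clock: 19.98
tcp_pos: [0.4917, 0.2413, 0.1178]
eef_rot: [-0.447, 0.548, -0.546, 0.449]
ft_force: [-1.1, -1.6, 7.1]
finger_gap: 0.0126
clock: 20.23
tcp_pos: [0.4917, 0.2413, 0.1178]
eef_rot: [-0.447, 0.548, -0.546, 0.449]
ft_force: [-0.1, -0.5, 7.4]
finger_gap: 0.0125
t 20.225 tcp [0.4917 0.2413 0.1178] F [-0.08 -0.49  7.41] M [-0.3   0.09 -0.02] gap 0.0125
x [-0.1971 -0.9804 -0.0029] y [ 3.0e-04  2.9e-03 -1.0e+00] z [ 9.804e-01 -1.971e-01 -3.000e-04]
```

View pics/w18a.png

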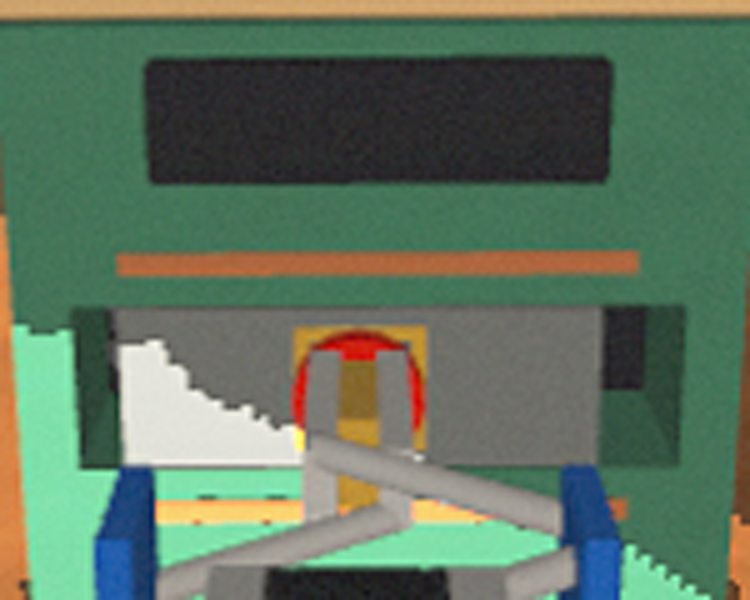

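View pics/d18a.png

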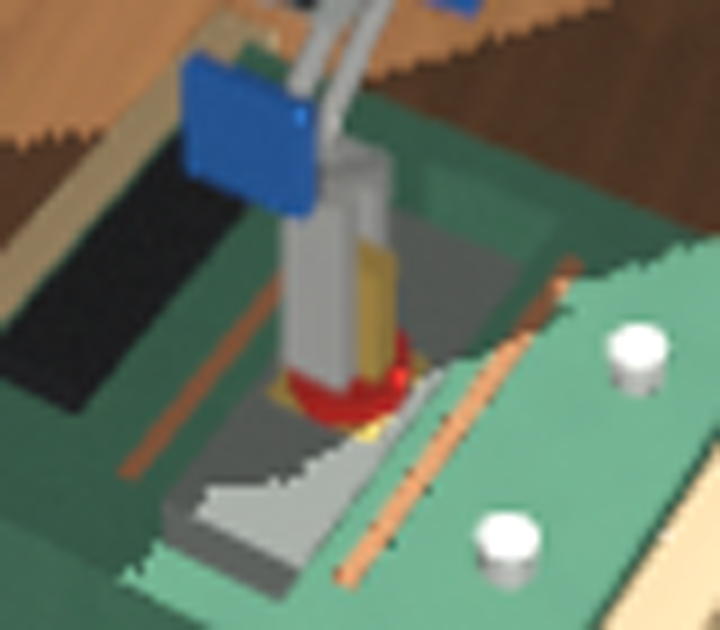

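```bash
python3 -m jog '[[0,0,0,0,1],[0,0,0,0,0.62],[0,0,0,0,0.5],[0,0,0,0,0.2],[0,0,0,0,-0.5],[0,0,0,0,-1],[0,0,0,0,-1],[0,0,0,0,-1]]';python3 - <<'E'
from h import *
st()
c=snap('wrist','pics/w19.png');crop('pics/w19.png','pics/w19a.png',210,130,410,330,3.5)
c=snap('side','pics/d19.png');crop('pics/d19.png','pics/d19a.png',265,240,365,370,5)
E
```

```text
clock: 21.32
tcp_pos: [0.4917, 0.2413, 0.1179]
eef_rot: [-0.447, 0.548, -0.546, 0.449]
ft_force: [-0.6, -0.3, 0.2]
finger_gap: 0.0855
t 21.325 tcp [0.4917 0.2413 0.1179] F [-0.62 -0.31  0.15] M [-0.01 -0.04  0.01] gap 0.0855
x [-0.1971 -0.9804 -0.0029] y [ 4.0e-04  2.9e-03 -1.0e+00] z [ 9.804e-01 -1.971e-01 -2.000e-04]
```

View pics/w19a.png

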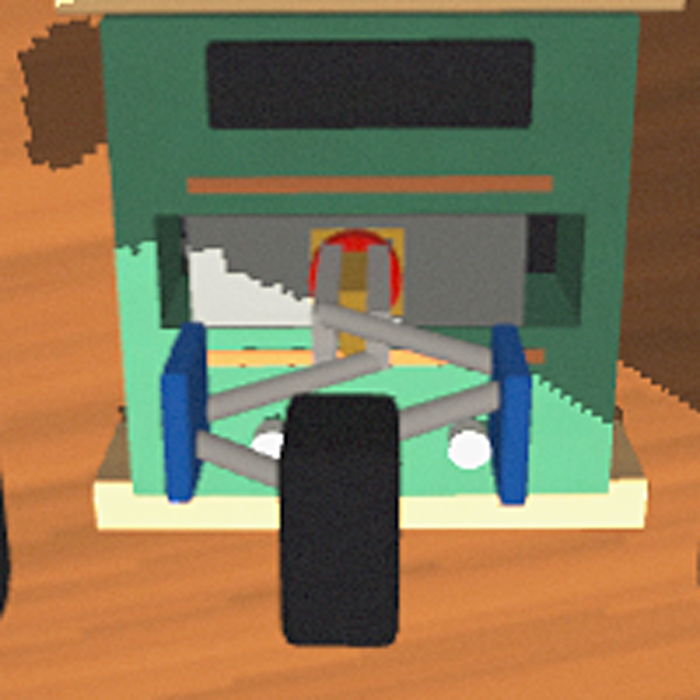

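View pics/d19a.png

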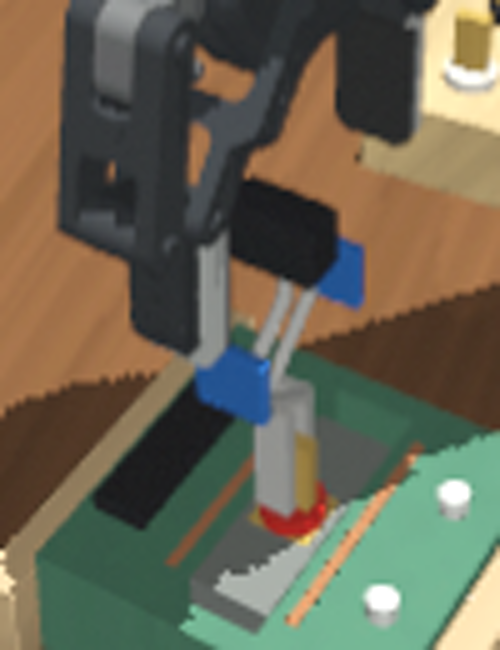

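```bash
python3 -m jog '[[0,-0.03,0,0,-1],[0,-0.08,0,0,-1],[0,-0.15,0,0,-1],[0,-0.23,0,0,-1],[0,-0.31,0,0,-1],[0,-0.37,0,0,-1],[0,-0.4,0,0,-1],[0,-0.4,0,0,-1]]';python3 - <<'E'
from h import *
s=st()
c=snap('wrist','pics/w20.png');crop('pics/w20.png','pics/w20a.png',210,70,410,270,3.5)
c=snap('side','pics/d20.png');crop('pics/d20.png','pics/d20a.png',255,230,395,400,4)
c=snap('scene','pics/s20.png');crop('pics/s20.png','pics/s20a.png',240,90,420,220,4)
E
```

```text
clock: 22.42
tcp_pos: [0.4919, 0.241, 0.2787]
eef_rot: [-0.447, 0.548, -0.547, 0.449]
ft_force: [-0.8, 0.7, -0.2]
finger_gap: 0.0859
t 22.425 tcp [0.4919 0.241  0.2787] F [-0.82  0.66 -0.23] M [0.03 0.06 0.02] gap 0.0859
x [-0.1971 -0.9804 -0.0039] y [ 0.0019  0.0036 -1.    ] z [ 0.9804 -0.1971  0.0011]
```

View pics/w20a.png

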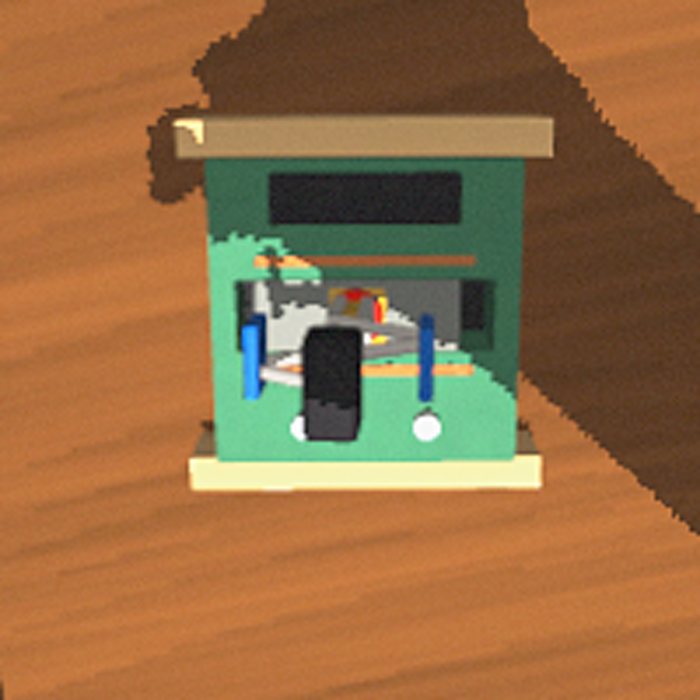

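View pics/d20a.png

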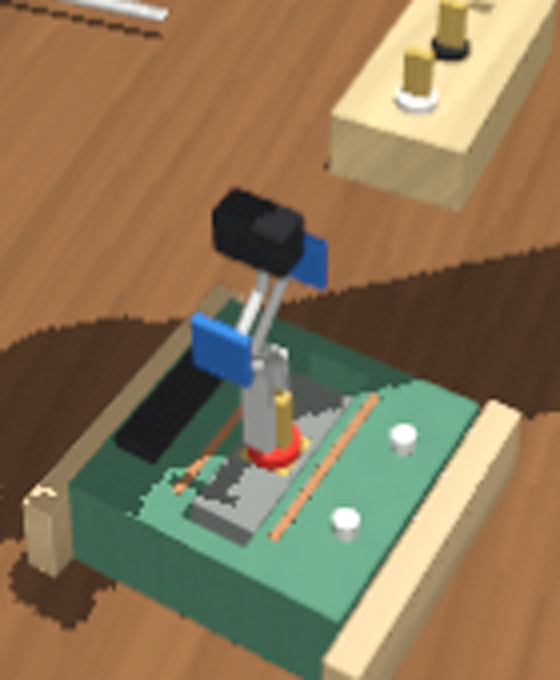

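View pics/s20a.png

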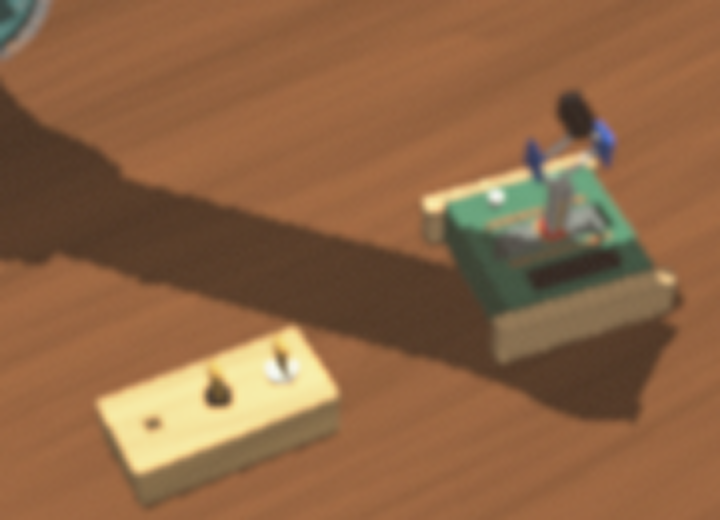

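```bash
python3 - <<'E'
from h import *
s=monitor.read_state();c=vision.calibration('wrist')
# w20
w=lambda x,y:(210+x/3.5-.5,70+y/3.5-.5)
r=lambda n,p,z: print(n,(rel(c,s,w(*p),z)*1000).round(2))
r('collar topL near',(305,440),.141);r('collar topR',(358,440),.141)
r('collar far L',(307,328),.123);r('collar far R',(362,328),.123)
r('tabL top',(255,398),.113);r('tabR',(427,402),.113)
r('ringL',(330,288),.036);r('ringR',(387,288),.036)
crop('pics/w20.png','pics/w20b.png',270,140,350,210,9)
im=cv2.imread('pics/d20.png')
crop('pics/d20.png','pics/d20b.png',295,270,355,360,7)
E
```

```text
collar topL near [-12.15 135.79 -10.88]
collar topR [  0.66 135.77 -10.88]
collar far L [-12.05 153.75  12.8 ]
collar far R [  1.71 153.72  12.8 ]
tabL top [-26.37 163.81  -8.18]
tabR [ 18.91 163.73  -9.28]
ringL [ -8.02 240.75   6.84]
ringR [ 10.23 240.72   6.83]
```

View pics/w20b.png

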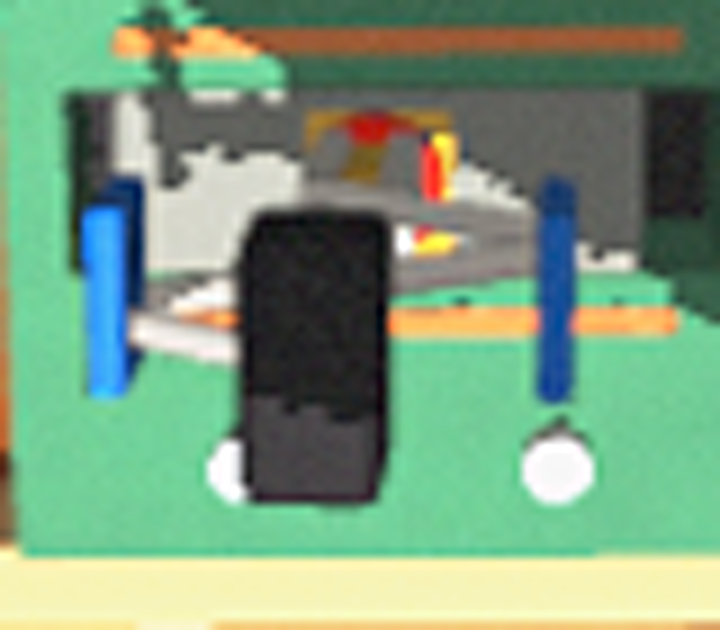

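View pics/d20b.png

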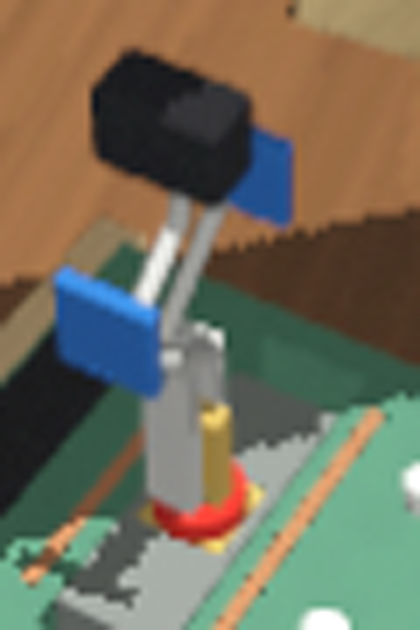

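```bash
python3 - <<'E'
from h import *
s=st()
c=snap('wrist','pics/w21.png')
crop('pics/w21.png','pics/w21b.png',270,140,350,210,9)
crop('pics/w19.png','pics/w19b.png',260,180,360,320,5)
crop('pics/d19.png','pics/d19b.png',295,270,355,360,7)
E
```

```text
t 22.575 tcp [0.4911 0.2405 0.2767] F [-0.26  0.35 -0.45] M [-0.01  0.04  0.03] gap 0.0857
x [-0.1971 -0.9804 -0.0017] y [-0.0015  0.0021 -1.    ] z [ 0.9804 -0.1971 -0.0019]
```

View pics/w21b.png

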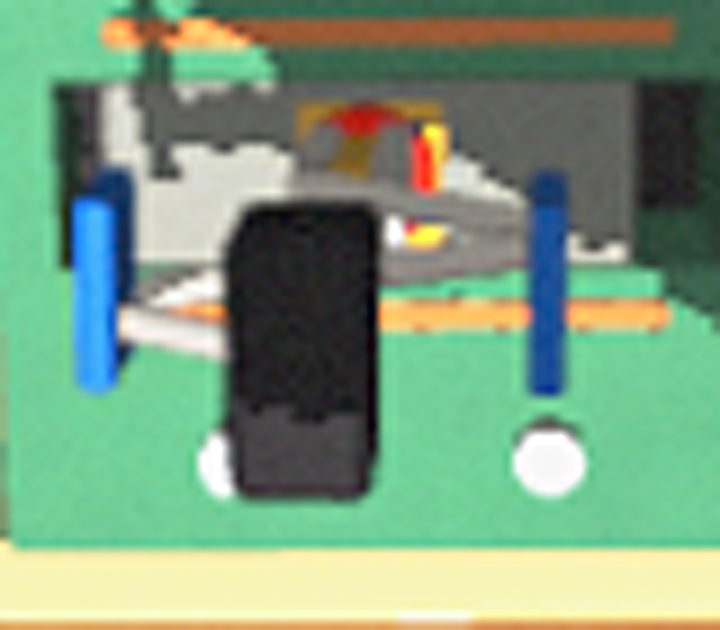

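View pics/w19b.png

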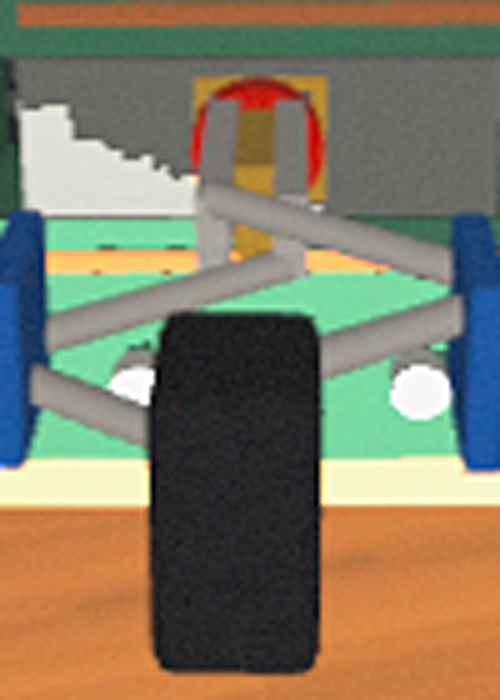

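View pics/d19b.png

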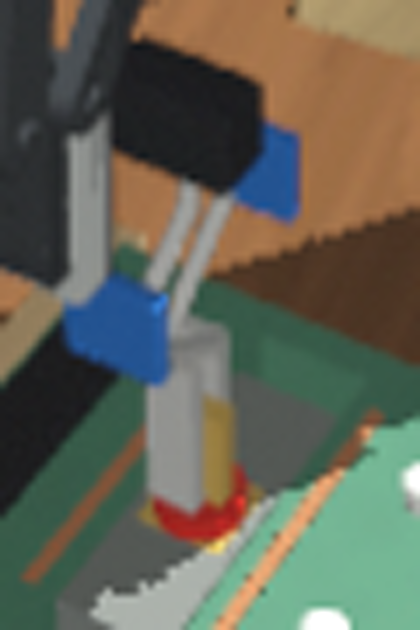

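```bash
python3 -m jog '[[0,0,0,0,-1],[0,0,0,0,-1],[0,0,0,0,-1],[0,0,0,0,-1]]'; python3 - <<'E'
from h import *
s=st()
c=snap('wrist','pics/w22.png')
crop('pics/w22.png','pics/w22b.png',270,140,350,210,9)
snap('side','pics/d22.png')
crop('pics/d22.png','pics/d22b.png',295,270,355,360,7)
E
```

```text
clock: 23.12
tcp_pos: [0.4911, 0.2406, 0.2767]
eef_rot: [-0.448, 0.548, -0.546, 0.448]
ft_force: [-0.9, -0.6, -0.6]
finger_gap: 0.0856
t 23.125 tcp [0.4911 0.2406 0.2767] F [-0.9  -0.62 -0.56] M [-0.04 -0.01 -0.05] gap 0.0856
x [-0.1971 -0.9804 -0.0017] y [-0.0016  0.0021 -1.    ] z [ 0.9804 -0.1971 -0.002 ]
```

View pics/w22b.png

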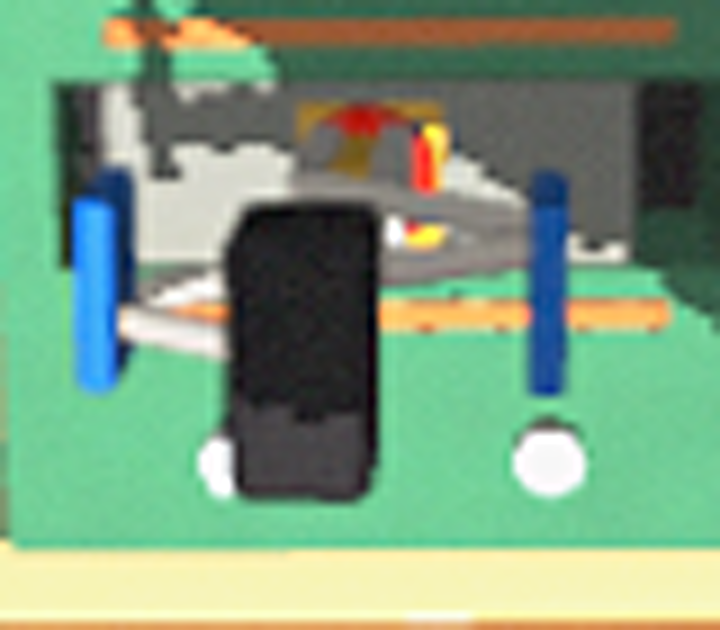

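View pics/d22b.png

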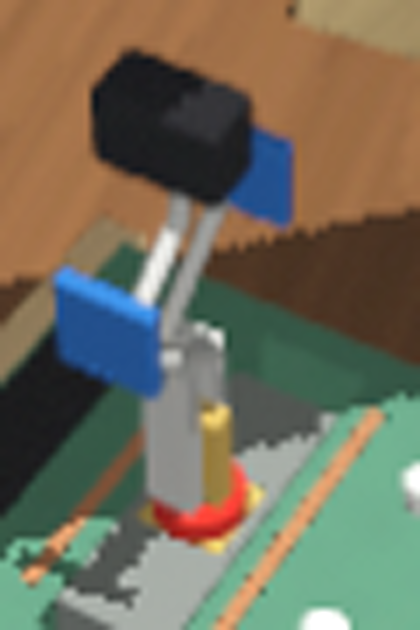

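```bash
python3 -m jog '[[-0.002,0.03,0.001,0,-1],[-0.002,0.1,0.001,0,-1],[-0.002,0.18,0.001,0,-1],[-0.002,0.26,0.001,0,-1],[-0.002,0.33,0.001,0,-1],[-0.002,0.375,0.001,0,-1],[-0.002,0.394,0.001,0,-1],[-0.002,0.394,0.001,0,-1]]';python3 - <<'E'
from h import *
s=st()
c=snap('wrist','pics/w23.png');crop('pics/w23.png','pics/w23a.png',210,130,410,330,3.5)
E
```

```text
clock: 24.22
tcp_pos: [0.4915, 0.2417, 0.1191]
eef_rot: [-0.448, 0.548, -0.546, 0.448]
ft_force: [0.9, -0.2, -0.4]
finger_gap: 0.0855
t 24.225 tcp [0.4915 0.2417 0.1191] F [ 0.95 -0.17 -0.37] M [ 0.04 -0.04  0.04] gap 0.0855
x [-0.197  -0.9804 -0.0018] y [-0.0016  0.0021 -1.    ] z [ 0.9804 -0.197  -0.002 ]
```

View pics/w23a.png

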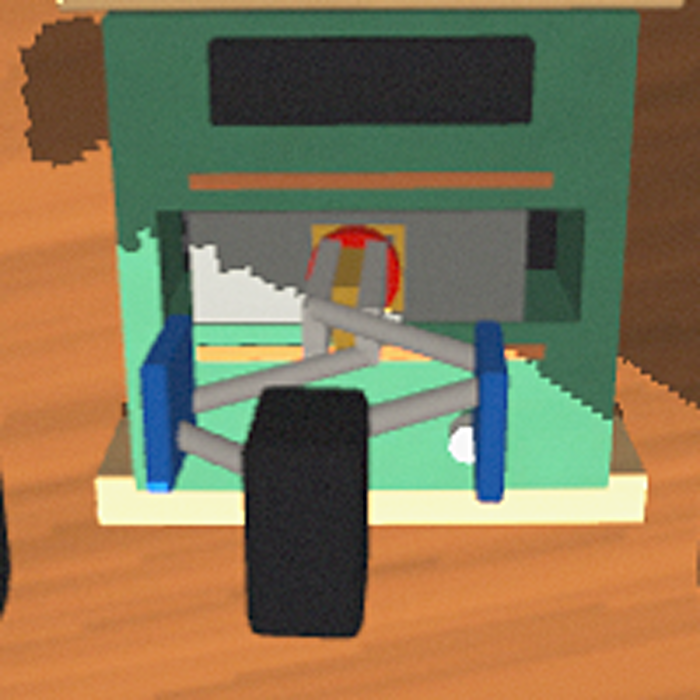

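```bash
python3 -m jog '[[0,0.002,0,0,0],[0,0.002,0,0,0.3],[0,0.002,0,0,0.45],[0,0.002,0,0,0.5],[0,0.002,0,0,0.55],[0,0.002,0,0,0.6],[0,0.002,0,0,0.65],[0,0.002,0,0,0.65]]' 30;python3 - <<'E'
from h import *
s=st()
c=snap('wrist','pics/w24.png');crop('pics/w24.png','pics/w24a.png',210,130,410,330,3.5)
E
```

```text
clock: 25.28
tcp_pos: [0.4918, 0.2419, 0.1188]
eef_rot: [-0.448, 0.548, -0.546, 0.448]
ft_force: [0.7, 0.2, -0.9]
finger_gap: 0.015
t 25.275 tcp [0.4918 0.2419 0.1188] F [ 0.73  0.19 -0.91] M [-0.01  0.01  0.01] gap 0.015
x [-0.197  -0.9804 -0.0023] y [-8.0e-04  2.5e-03 -1.0e+00] z [ 0.9804 -0.197  -0.0012]
```

View pics/w24a.png

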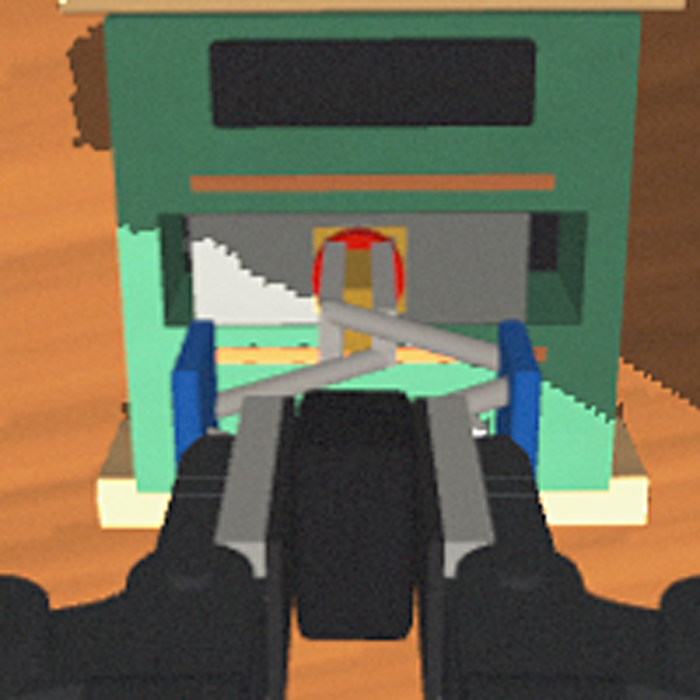

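```bash
python3 -m jog '[[0,0,0,0,1],[0,0,0,0,1],[0,0,0,0,1]]' 50;python3 -m jog '[[0,0.002,0,0,1],[0,0.004,0,0,1],[0,0.004,0,0,1]]'; python3 - <<'E'
from h import *
st()
E
```

```text
clock: 25.7
tcp_pos: [0.4918, 0.2419, 0.1187]
eef_rot: [-0.448, 0.548, -0.546, 0.448]
ft_force: [0.2, 0.6, -1.6]
finger_gap: 0.0133
clock: 26.08
tcp_pos: [0.4922, 0.2421, 0.1184]
eef_rot: [-0.447, 0.548, -0.546, 0.449]
ft_force: [-1.6, -0.7, 9.1]
finger_gap: 0.0127
t 26.075 tcp [0.4922 0.2421 0.1184] F [-1.64 -0.65  9.11] M [-0.35  0.56  0.01] gap 0.0127
x [-0.1971 -0.9804 -0.0026] y [ 2.0e-04  2.6e-03 -1.0e+00] z [ 9.804e-01 -1.971e-01 -4.000e-04]
```

```bash
python3 -m jog '[[0.0005,0,-0.0015,0,1],[0.0005,0,-0.0015,0,1]]'; python3 - <<'E'
from h import *
for i in range(2): st()
c=snap('wrist','pics/w25.png');crop('pics/w25.png','pics/w25a.png',210,130,410,330,3.5)
st()
E
```

```text
clock: 26.32
tcp_pos: [0.4917, 0.2419, 0.1185]
eef_rot: [-0.447, 0.548, -0.546, 0.449]
ft_force: [0.4, -0.6, 1.5]
finger_gap: 0.0129
t 26.325 tcp [0.4917 0.2419 0.1185] F [ 0.36 -0.57  1.54] M [-0.18  0.01  0.08] gap 0.0129
x [-0.1971 -0.9804 -0.0026] y [ 5.0e-04  2.6e-03 -1.0e+00] z [ 0.9804 -0.1971 -0.    ]
t 26.325 tcp [0.4917 0.2419 0.1185] F [ 0.36 -0.57  1.54] M [-0.18  0.01  0.08] gap 0.0129
x [-0.1971 -0.9804 -0.0026] y [ 5.0e-04  2.6e-03 -1.0e+00] z [ 0.9804 -0.1971 -0.    ]
t 26.375 tcp [0.4917 0.242  0.1185] F [-0.42 -1.25  1.73] M [-0.22  0.05  0.04] gap 0.0131
x [-0.1971 -0.9804 -0.0026] y [ 4.0e-04  2.6e-03 -1.0e+00] z [ 9.804e-01 -1.971e-01 -1.000e-04]
```

View pics/w25a.png

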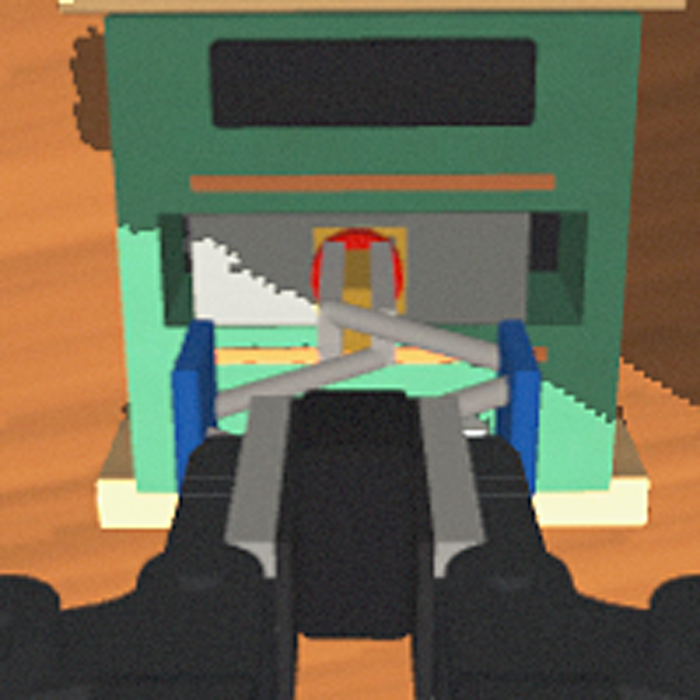

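```bash
python3 -m jog '[[0.001,0,0,0,1],[0.001,0,0,0,1]]'; python3 -c "from h import *;st()"; python3 -m jog '[[0.001,0,0,0,1],[0.001,0,0,0,1]]'; python3 -c "from h import *;st()"
```

```text
clock: 26.62
tcp_pos: [0.4917, 0.2418, 0.1185]
eef_rot: [-0.447, 0.548, -0.546, 0.449]
ft_force: [0.7, 0.4, 0.9]
finger_gap: 0.0127
t 26.625 tcp [0.4917 0.2418 0.1185] F [0.67 0.4  0.85] M [ 0.02  0.03 -0.01] gap 0.0127
x [-0.197  -0.9804 -0.003 ] y [ 5.0e-04  2.9e-03 -1.0e+00] z [ 9.804e-01 -1.970e-01 -1.000e-04]
clock: 26.88
tcp_pos: [0.4917, 0.2416, 0.1185]
eef_rot: [-0.447, 0.548, -0.546, 0.449]
ft_force: [-0.0, 0.5, 1.0]
finger_gap: 0.0131
t 26.875 tcp [0.4917 0.2416 0.1185] F [-0.    0.55  1.03] M [ 0.21  0.01 -0.03] gap 0.0131
x [-0.1969 -0.9804 -0.0034] y [ 7.0e-04  3.3e-03 -1.0e+00] z [ 9.804e-01 -1.969e-01  1.000e-04]
```

```bash
python3 -m jog '[[-0.0004,0.0015,-0.0003,0,1],[-0.0004,0.0015,-0.0003,0,1]]'; python3 -c "from h import *;st()"; python3 -m jog '[[0,0,0,0,0.7],[0,0,0,0,0.66],[0,0,0,0,0.64],[0,0,0,0,0.62]]'; python3 - <<'E'
from h import *
st()
c=snap('wrist','pics/w26.png');crop('pics/w26.png','pics/w26a.png',210,130,410,330,3.5)
E
```

```text
clock: 27.12
tcp_pos: [0.4918, 0.2418, 0.1185]
eef_rot: [-0.447, 0.548, -0.546, 0.449]
ft_force: [-0.7, -0.1, 4.6]
finger_gap: 0.0128
t 27.125 tcp [0.4918 0.2418 0.1185] F [-0.66 -0.12  4.63] M [-0.1   0.26  0.02] gap 0.0128
x [-0.1971 -0.9804 -0.0034] y [ 0.0012  0.0033 -1.    ] z [ 9.804e-01 -1.971e-01  6.000e-04]
clock: 27.62
tcp_pos: [0.4917, 0.2418, 0.1183]
eef_rot: [-0.447, 0.548, -0.546, 0.449]
ft_force: [-0.3, -1.0, -0.1]
finger_gap: 0.0162
t 27.625 tcp [0.4917 0.2418 0.1183] F [-0.31 -1.04 -0.12] M [-0.02  0.01 -0.03] gap 0.0162
x [-0.197  -0.9804 -0.0033] y [ 9.0e-04  3.1e-03 -1.0e+00] z [ 9.804e-01 -1.970e-01  3.000e-04]
```

View pics/w26a.png

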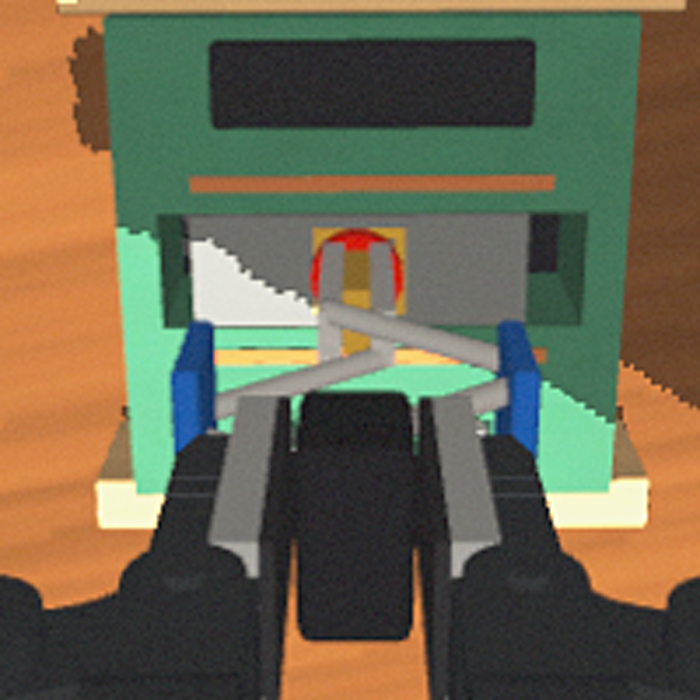

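```bash
python3 -m jog '[[0,0,0,0,0.55],[0,0,0,0,0.5],[0,0,0,0,0.45],[0,0,0,0,0.4],[0,0,0,0,0.4],[0,0,0,0,0.4],[0,0,0,0,0.4],[0,0,0,0,0.4]]'; python3 - <<'E'
from h import *
st()
c=snap('wrist','pics/w27.png');crop('pics/w27.png','pics/w27a.png',210,130,410,330,3.5)
E
```

```text
clock: 28.68
tcp_pos: [0.4918, 0.2417, 0.1183]
eef_rot: [-0.447, 0.548, -0.546, 0.449]
ft_force: [-0.1, -0.2, -0.0]
finger_gap: 0.0255
t 28.675 tcp [0.4918 0.2417 0.1183] F [-0.13 -0.15 -0.01] M [-0.02  0.02  0.02] gap 0.0255
x [-0.1971 -0.9804 -0.0033] y [ 0.001   0.0031 -1.    ] z [ 9.804e-01 -1.971e-01  3.000e-04]
```

View pics/w27a.png

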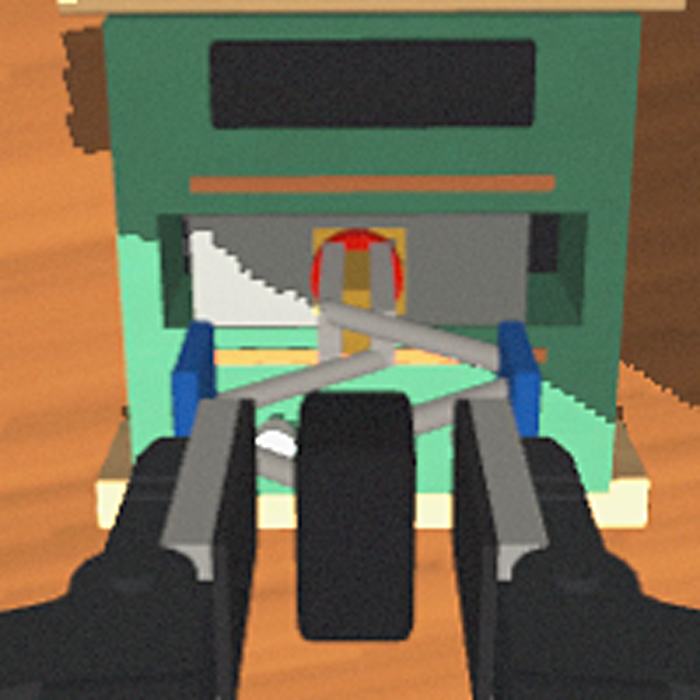

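```bash
python3 -m jog '[[0,0,0,0,0.3],[0,0,0,0,0.2],[0,-0.005,0,0,0.1],[0,-0.015,0,0,0],[0,-0.03,0,0,0],[0,-0.05,0,0,0],[0,-0.075,0,0,0],[0,-0.1,0,0,0]]'; python3 - <<'E'
from h import *
st()
c=snap('wrist','pics/w28.png');crop('pics/w28.png','pics/w28a.png',210,100,410,300,3.5)
E
```

```text
clock: 29.72
tcp_pos: [0.4919, 0.2417, 0.1593]
eef_rot: [-0.447, 0.548, -0.546, 0.449]
ft_force: [1.4, -0.3, -0.5]
finger_gap: 0.0425
t 29.725 tcp [0.4919 0.2417 0.1593] F [ 1.44 -0.34 -0.52] M [-0.02 -0.04  0.05] gap 0.0425
x [-0.197  -0.9804 -0.0036] y [ 0.0015  0.0034 -1.    ] z [ 9.804e-01 -1.970e-01  8.000e-04]
```

View pics/w28a.png

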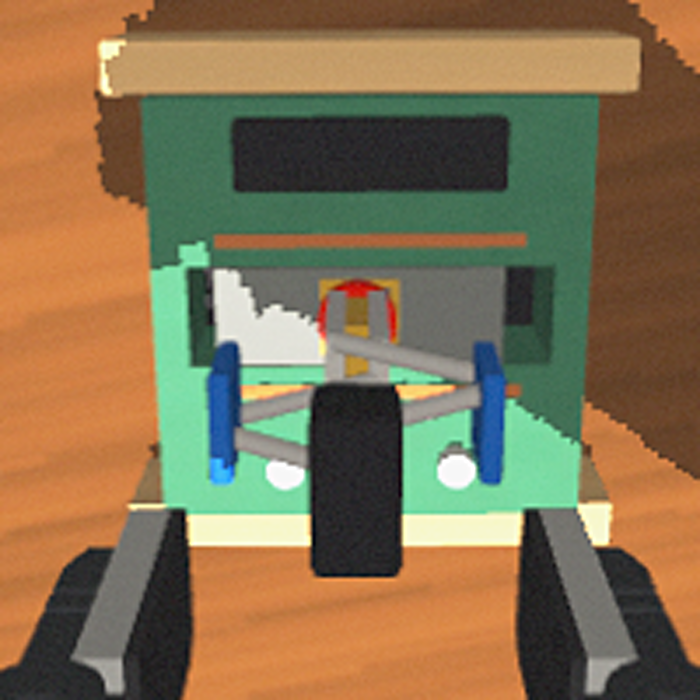

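```bash
python3 -m jog '[[0,-0.03,0,0,0],[0,-0.08,0,0,0],[0,-0.14,0,0,0],[0,-0.2,0,0,0],[0,-0.25,0,0,0],[0,-0.28,0,0,0],[0,-0.3,0,0,0],[0,-0.3,0,0,0]]'; python3 -m jog '[[0,0,0,0,0],[0,0,0,0,0],[0,0,0,0,0],[0,0,0,0,0]]'; python3 - <<'E'
from h import *
s=st()
c=snap('wrist','pics/w29.png');crop('pics/w29.png','pics/w29a.png',260,130,360,210,7)
snap('side','pics/d29.png');crop('pics/d29.png','pics/d29b.png',295,270,355,360,6)
snap('scene','pics/s29.png')
E
```

```text
clock: 30.78
tcp_pos: [0.4922, 0.2417, 0.2808]
eef_rot: [-0.446, 0.547, -0.547, 0.45]
ft_force: [0.1, -0.0, -1.2]
finger_gap: 0.0426
clock: 31.28
tcp_pos: [0.4922, 0.2416, 0.2806]
eef_rot: [-0.446, 0.547, -0.547, 0.45]
ft_force: [0.1, 0.8, 0.8]
finger_gap: 0.0426
t 31.275 tcp [0.4922 0.2416 0.2806] F [0.06 0.82 0.82] M [-0.06  0.02  0.01] gap 0.0426
x [-0.197  -0.9804 -0.005 ] y [ 0.0036  0.0044 -1.    ] z [ 0.9804 -0.197   0.0026]
```

View pics/w29a.png

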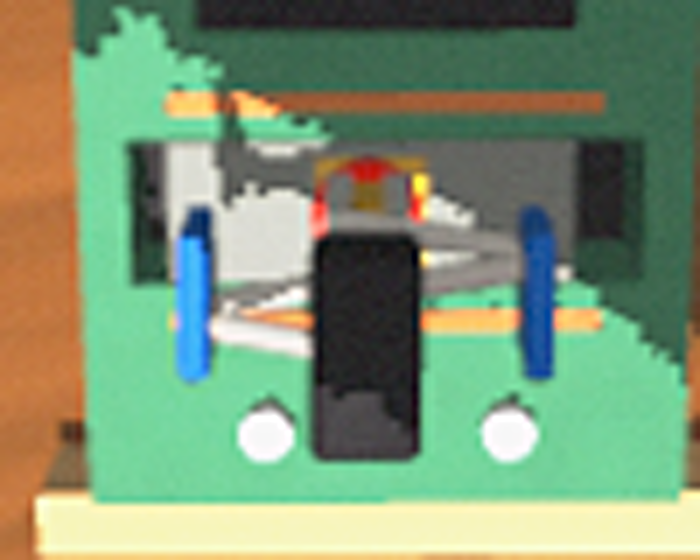

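View pics/d29b.png

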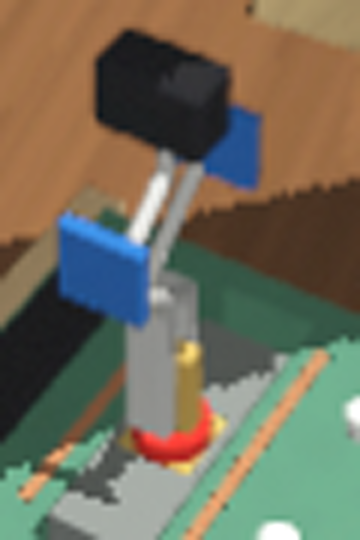

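View pics/s29.png

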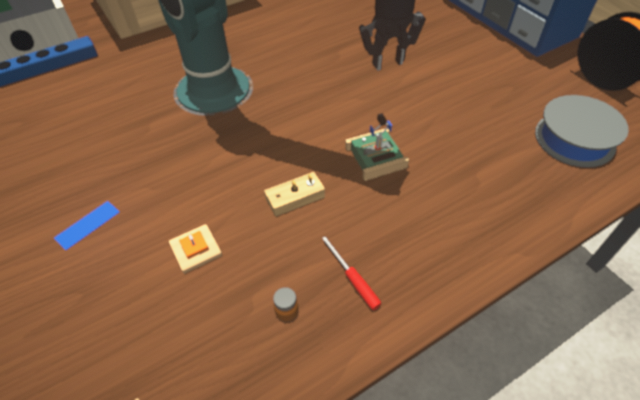

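```bash
python3 - <<'E'
from h import *
d=vision.calibration('side')
f=atz(d,(295+174/6-.5,270+428/6-.5),.041);print('flange',f.round(4))
z=f.copy()
for n,h in(('collar',.132),('bladetop',.063)):
    q=f.copy();q[2]=h;p=proj(d,q)[0];print(n,p.round(1),'crop',((p-[295,270]+.5)*6).round(0))
# collar box predicted corners if upright
yaw=np.radians(-11.4);ex=np.array([np.cos(yaw),np.sin(yaw),0]);ey=np.array([-np.sin(yaw),np.cos(yaw),0])
for a in(-1,1):
  for b in(-1,1):
    for h in(.123,.141):
      q=np.array([f[0],f[1],0])+a*.013*ex+b*.007*ey+[0,0,h];p=proj(d,q)[0];print(a,b,h,((p-[295,270]+.5)*6).round(0))
s=monitor.read_state();c=vision.calibration('wrist')
w=lambda x,y:(260+x/7-.5,130+y/7-.5)
r=lambda n,p,z: print(n,atz(c,w(*p),z).round(4))
r('collar near top',(367,459),.141);r('collar far bot',(367,235),.123);r('ring far',(371,160),.036);r('carr far',(400,140),.036)
E
```

```text
flange [0.4876 0.2433 0.041 ]
collar [324.2 287.9] crop [178. 110.]
bladetop [323.6 328.8] crop [175. 356.]
-1 -1 0.123 [250. 147.]
-1 -1 0.141 [252.  78.]
-1 1 0.123 [216. 188.]
-1 1 0.141 [217. 119.]
1 -1 0.123 [141. 102.]
1 -1 0.141 [141.  34.]
1 1 0.123 [105. 141.]
1 1 0.141 [105.  73.]
collar near top [0.4808 0.2439 0.141 ]
collar far bot [0.5044 0.2392 0.123 ]
ring far [0.4981 0.2399 0.036 ]
carr far [0.5004 0.2347 0.036 ]
```

```bash
python3 - <<'E'
from h import *
snap('wrist','pics/w30.png')
a=cv2.imread('pics/w29.png')[130:210,260:360].astype(int);b=cv2.imread('pics/w30.png')[130:210,260:360].astype(int)
print(abs(a-b).mean(),(abs(a-b).max(2)>60).sum())
from cell import workorder
if (abs(a-b).max(2)>60).sum()<60: print(workorder.hand_in())
E
```

```text
3.4204166666666667 25
the job is handed in; nothing more can be done
None
```

The red terminal sits in the board's socket with the tweezers left clipped upright on it. I handed the job in at about 31.5 s of the 64 s allowed, with the gripper well above and touching nothing.

**What I did:**
- I squeezed the tweezers off the stand and lowered them over the red blade until the tips touched the flange at about 6 N. I let them close there, keeping contact as the tabs were released.
- I then took the tweezers by the collar, carried the terminal over, lined it up with the socket by the wrist camera and pushed it in. It stopped exactly at the expected height. The highest force I read while pressing was about 9 N, against the board's 25 N limit.

**Trouble on the way:** after the first release the tweezers and terminal were leaning about 3.5–4° along the board's y, with one side of the flange slightly lifted. I never found the cause. I closed the gripper around the collar to straighten them, seated the terminal again at about 9 N, evened out the side force and let go slowly.

**Last checks:**
- **Upright:** right after the second release, the wrist picture matched the one taken on the parts block to within about 1 pixel, roughly 0.3 mm at the collar. Two pictures about 0.2 s apart just before hand-in showed no movement.
- **Disagreement:** converting pixels to positions suggested a lean of 2–3 mm at the collar toward +x (1–2°). The side camera also put the collar about 2 mm off. Both are close to the 2 mm calibration error, so I trusted the direct picture comparison, but a small lean in x is not ruled out.
- **Flush flange:** I judged this from the stopping height and the pictures; I did not measure it separately.
- **Other objects:** the black and white terminals, jar and screwdriver looked unmoved in the last scene picture.

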